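Put the screw-lid jars away in the lidded drawer

TASK

Put all the squat screw-lid jars that stand about the worktop away in the open drawer: lower each gently and stand it upright on the floor of a well of its own, in one row. Only when all are in, lift the stay at the drawer's left side clear so that the lid is unlocked, lower the lid fully shut without slamming or forcing it, push the stay fully down again, and then push the drawer fully home; leave the other things on the bench where they are.

Things in the scene. Friction and masses are not known exactly. Their poses are not given: they have to be found in the camera images.
- jar_cabinet: grey sheet-metal bench cabinet, 120 (x) x 392 (y) x 128 mm high, fixed to the worktop, turned a little; origin: centre of its underside; its x points from its open front to its back (away from the robot), y to its left. One drawer slides out of it along its -x.
- drawer (a joint): how far the drawer is out, m: 0 = fully home, 0.15 = fully out. Starts 0.138 to 0.15. Friction 3 N; stays where left. The drawer is 98 x 332 mm, its rim 80 mm above the worktop, walls 4 mm; a 12 mm grey front panel, 384 mm wide, top 80 mm above the worktop.
- drawer_pull (a point): middle of the front face of the drawer's low steel pull (90 mm long, 10 mm high, stands 12 mm off the front panel), 60 mm above the worktop; a push here along the cabinet's x drives the drawer in
- lid (a joint): angle of the lid, rad: 0 = shut flat on the drawer's rim, 1.82 = fully open, leaning back. Starts 1.70 to 1.80. Stiff hinge: it stays where left and takes about 3 N at its edge. While the stay is down (joint stay 0) a small ear on the lid meets the stay's end post and the lid cannot close below about 1.5.
- lid_hinge (a point): middle of the lid's hinge axis, on the rear rim of the drawer, 80 mm above the worktop; the axis lies along the cabinet's y. The lid is a shallow aluminium tray, 110 mm from hinge to free edge, 332 mm wide, 22 mm deep (its hollow side faces the drawer when shut); shut, its top is 22 mm above the hinge
- lid_edge (a point): middle of the lid's free edge, on its outer (top) face; a thin steel lip stands 11 mm beyond it
- stay (a joint): angle of the brass stay, rad: 0 = down, locking the lid; grows as its rear end is lifted, stop at 0.85. Lifted above 0.5 it is well clear of the lid's ear. Stiff pivot (about 2 N at the tab): it stays where left. It is down at the start.
- stay_pivot (a point): axis of the stay, on the outside of the drawer's left wall near the front, 68 mm above the worktop; the axis lies along the cabinet's y. The stay is a bar 6 mm thick that lies back from here towards the lid hinge
- stay_tab (a point): top of the stay's upright finger tab, 55 mm behind the pivot and 48 mm above it when down, 20 mm long (cabinet x) and 10 mm thick (cabinet y), 43 mm tall above the bar; its top is 36 mm above the drawer's rim and its inner face 8 mm outside the drawer's wall. Pinch it across its thickness
- stay_end (a point): top of the stay's end post beside the lid hinge, 90 mm behind the pivot and 44 mm above it when down; the place to push the stay down on
- well_1 (a point): centre of the floor of well 1 of the drawer's insert (1 = leftmost, 4 = rightmost, 75 mm apart); 15 mm above the worktop; axes as the cabinet's. The wooden insert has four wells in a row, each 58 (x) x 60 (y) mm; wooden ribs 22 mm high between (15 mm wide) and at the ends (20 mm; the drawer wall beyond rises 43 mm over them), a ledge 40 mm high and 36 mm wide behind, the front panel in front
- well_2 (a point): centre of the floor of well 2 of the drawer's insert (1 = leftmost, 4 = rightmost, 75 mm apart); 15 mm above the worktop; axes as the cabinet's. The wooden insert has four wells in a row, each 58 (x) x 60 (y) mm; wooden ribs 22 mm high between (15 mm wide) and at the ends (20 mm; the drawer wall beyond rises 43 mm over them), a ledge 40 mm high and 36 mm wide behind, the front panel in front
- well_3 (a point): centre of the floor of well 3 of the drawer's insert (1 = leftmost, 4 = rightmost, 75 mm apart); 15 mm above the worktop; axes as the cabinet's. The wooden insert has four wells in a row, each 58 (x) x 60 (y) mm; wooden ribs 22 mm high between (15 mm wide) and at the ends (20 mm; the drawer wall beyond rises 43 mm over them), a ledge 40 mm high and 36 mm wide behind, the front panel in front
- well_4 (a point): centre of the floor of well 4 of the drawer's insert (1 = leftmost, 4 = rightmost, 75 mm apart); 15 mm above the worktop; axes as the cabinet's. The wooden insert has four wells in a row, each 58 (x) x 60 (y) mm; wooden ribs 22 mm high between (15 mm wide) and at the ends (20 mm; the drawer wall beyond rises 43 mm over them), a ledge 40 mm high and 36 mm wide behind, the front panel in front
- jar_1: squat plastic jar with a ribbed screw lid (fixed on), one of those to put away (may be absent): 52 mm high; body 46 mm diameter up to 40 mm, lid 50 mm diameter above; about 135 g, most of it in the bottom. Starts upright on the worktop. Origin: centre of its underside; z is up along the jar. Take it from above round the lid or body.
- jar_2: squat plastic jar with a ribbed screw lid (fixed on), one of those to put away (may be absent): 52 mm high; body 46 mm diameter up to 40 mm, lid 50 mm diameter above; about 135 g, most of it in the bottom. Starts upright on the worktop. Origin: centre of its underside; z is up along the jar. Take it from above round the lid or body.
- jar_3: squat plastic jar with a ribbed screw lid (fixed on), one of those to put away (may be absent): 52 mm high; body 46 mm diameter up to 40 mm, lid 50 mm diameter above; about 135 g, most of it in the bottom. Starts upright on the worktop. Origin: centre of its underside; z is up along the jar. Take it from above round the lid or body.
- jar_4: squat plastic jar with a ribbed screw lid (fixed on), one of those to put away (may be absent): 52 mm high; body 46 mm diameter up to 40 mm, lid 50 mm diameter above; about 135 g, most of it in the bottom. Starts upright on the worktop. Origin: centre of its underside; z is up along the jar. Take it from above round the lid or body.
- dropper: bystander: small dropper bottle with a pointed nozzle, 33 mm diameter, 82 mm high; origin: centre of underside
- tape_roll: bystander: roll of masking tape lying flat, 96 mm diameter, 25 mm high; origin: centre of underside
- cutters: bystander: side cutters, 53 x 129 x 14 mm, lying; origin: centre of underside
- meter: bystander: pocket multimeter, 128 x 68 x 37 mm, lying; origin: centre of underside
Things that resemble listed ones, but are neither listed nor needed, are in the scene too. What is shaped like the jar_2 but blue or purple is not meant.

How it is judged (in metres and radians):
On the way, in this order (a step that is already met when the one before it is completed fails the run):
1. all jars stand upright in wells of their own, lid still up and stay down (z of jar_1 in the frame of well_1 between -0.006 and 0.01 m and angle between each of jar_1, jar_2, jar_3, jar_4's own z axis and vertical below 0.2 rad and x of jar_1 in the frame of well_1 between -0.03 and 0.03 m and y of each of jar_1, jar_2, jar_3, jar_4 in the frame of well_1 below 0.03 m and y of each of jar_1, jar_2, jar_3, jar_4 in the frame of well_4 above -0.03 m and z of jar_2 in the frame of well_1 between -0.006 and 0.01 m and x of jar_2 in the frame of well_1 between -0.03 and 0.03 m and z of jar_3 in the frame of well_1 between -0.006 and 0.01 m and x of jar_3 in the frame of well_1 between -0.03 and 0.03 m and z of jar_4 in the frame of well_1 between -0.006 and 0.01 m and x of jar_4 in the frame of well_1 between -0.03 and 0.03 m and horizontal distance between jar_1 and jar_2 above 0.045 m and horizontal distance between each of jar_1, jar_2 and jar_3 above 0.045 m and horizontal distance between each of jar_1, jar_2, jar_3 and jar_4 above 0.045 m and contact force between the fingers and jar_1 below 0.2 N and contact force between the fingers and jar_2 below 0.2 N and contact force between the fingers and jar_3 below 0.2 N and contact force between the fingers and jar_4 below 0.2 N and value of joint lid above 1.3 rad and value of joint stay below 0.2 rad), for 0.2 s.
2. the stay is lifted clear, the lid still up (value of joint stay above 0.5 rad and value of joint lid above 1.2 rad), for 0.2 s.
3. the lid is shut (value of joint lid below 0.06 rad), for 0.2 s.
4. the stay is down again (value of joint stay below 0.1 rad and value of joint lid below 0.06 rad), for 0.2 s.
5. the drawer is home (value of joint drawer below 0.006 m), for 0.2 s.
At the end, for the whole second after the job is handed in: every jar present stands upright (within 0.2 rad) on the floor of the drawer's wells (within 10 mm of the floor), one to a well, at rest; the lid is shut (under 0.06 rad), the stay is down (under 0.1 rad) and the drawer is home (within 6 mm) (all of step 4 and z of jar_1 in the frame of well_1 between -0.006 and 0.01 m and angle between each of jar_1, jar_2, jar_3, jar_4's own z axis and vertical below 0.2 rad and x of jar_1 in the frame of well_1 between -0.03 and 0.03 m and y of each of jar_1, jar_2, jar_3, jar_4 in the frame of well_1 below 0.03 m and y of each of jar_1, jar_2, jar_3, jar_4 in the frame of well_4 above -0.03 m and z of jar_2 in the frame of well_1 between -0.006 and 0.01 m and x of jar_2 in the frame of well_1 between -0.03 and 0.03 m and z of jar_3 in the frame of well_1 between -0.006 and 0.01 m and x of jar_3 in the frame of well_1 between -0.03 and 0.03 m and z of jar_4 in the frame of well_1 between -0.006 and 0.01 m and x of jar_4 in the frame of well_1 between -0.03 and 0.03 m and horizontal distance between jar_1 and jar_2 above 0.045 m and horizontal distance between each of jar_1, jar_2 and jar_3 above 0.045 m and horizontal distance between each of jar_1, jar_2, jar_3 and jar_4 above 0.045 m and linear speed of each of jar_1, jar_2, jar_3, jar_4 below 0.03 m/s and value of joint drawer below 0.006 m); the robot touches nothing.
It fails at once if a jar is pressed into the drawer with more than 25 N ((contact force between the fingers and jar_1 above 0.5 N and contact force between jar_1 and jar_cabinet above 25 N) or (contact force between the fingers and jar_2 above 0.5 N and contact force between jar_2 and jar_cabinet above 25 N) or (contact force between the fingers and jar_3 above 0.5 N and contact force between jar_3 and jar_cabinet above 25 N) or (contact force between the fingers and jar_4 above 0.5 N and contact force between jar_4 and jar_cabinet above 25 N)).
It fails at once if the lid is forced down while the stay still locks it (value of joint lid between 0.3 and 1.3 rad and value of joint stay below 0.25 rad).
It fails at once if the lid is slammed (value of joint lid below 0.3 rad and velocity of joint lid below -3 rad/s).
It fails at once if the drawer is pushed in with the lid or the stay up (value of joint drawer below 0.06 m and value of joint any of lid, stay above 0.3 rad).
It fails at once if a bystander is moved more than 4 cm (distance of any of dropper, tape_roll, cutters, meter from where it was at the start of the episode above 0.04 m).
Of jar_1, jar_2, jar_3, jar_4 only 3 to 4 are there at a start; the rules pass over those that are not, and their reading is None.
At some moment in a run one of jar_1, jar_2, jar_3, jar_4 may be knocked a few centimetres aside while the robot is not near it.
It also fails if it takes over 208 s, if anything falls off the work surface, if the arm or the gripper's body presses on something with over 40 N, if the wrist force passes 120 N, or if a joint passes its speed limit or range.

ROBOT

A 6-joint arm with a two-finger parallel gripper is mounted at the origin on a cart in front of the work surface, level with it; the furniture and walls round the work are solid. World frame = base frame: x ahead of the robot, y to its left, z up, the work surface at z = 0. Lengths are in m, angles in degrees, forces in N, time in s.
With the tool pointing down it reaches from about 0.4 to 0.825 m from the base axis. Payload 7 kg.
Tool frame: the origin (TCP) lies midway between the tips of the shut fingers; the grasp point (between the pads) lies r.grip_depth behind it (r.grip_depth is the distance from the TCP to the grasp point, in m); z points along the fingers, y is the direction in which the jaws open and shut (so a half turn about z gives the same grasp; the last joint's range is limited). The gripper opens to 88 mm and grips with 3 to 60 N. Pads are 19 mm wide; open, the fingers measure 130 mm over their backs; the gripper's body (78 mm by 193 mm) begins 47 mm behind the grasp point.
Start: joints at [-50.071, 20.546, 0.682, 0, -70.136, -16.507], TCP at [0.268, -0.619, 0.227] pointing down, gripper open.
Joint ranges: [-176.03, 176.03], [-82.01, 121.73], [-58.28, 71.71], [-173.87, 95.51], [-174.79, -0.11], [-173.66, 173.66]. Speed limits (degrees/s): [136.94, 136.94, 172.46, 180, 180, 180].

INTERFACE

Orientations are given as [roll, pitch, yaw] about the fixed x, y, z axes, in that order (R = Rz(yaw) Ry(pitch) Rx(roll)).
In Python, from plant import r, imaging, close_job gives the robot as it stands.
- The arm moves only by the tool step_arm, never from a script. Its argument "commands" is a list of rows, each a list of 2 entries, a list of its own where there are three numbers: the shift along the tool's x, y, z in mm, then the turn about the tool's z in degrees. In form: [[[x, y, z], twist], ...]. A call has 1 to 20 rows; each row shifts and turns the commanded pose from where the row before left it, along the tool's axes as they then stand; what a row does not reach is not made up. A row lasts 1/8 s, in which the tool goes at most 62.5 mm and 10.7 degrees, less where a joint would pass 70% of its speed; a pose out of reach is approached as far as the arm can. A call with a gripper value outside its range is refused whole. "gripper" is the closure, from 0 (fully open) to 1 (shut), set as the call begins (left out, the last holds). The fingers move at their own pace and stop on an object; "grip_force" is the grip in N (left out, the last holds). Time passes only in rows, so rows that do not move let the fingers close. It gives the time, the measured TCP pose, the force and the opening at its end, in the units of the state.
- r.get_state(): the state, without advancing time (a new reading comes with each control period).
- imaging.capture(name): name is "scene" or "side" or "wrist"; returns a dict with "img" (420x560x3 uint8, red, green, blue), "z_map" (420x560 float32, m along the optical axis (not along the pixel's ray), 0 where there is no reading), "vfov" (degrees; the focal length in pixels is half the picture's height over the tangent of half this angle, whatever the lens; pixels are square), "cx", "cy" (the principal point, pixels), "extrinsics" (4x4, takes a point from camera to world coordinates); the wrist camera has in their place "T_tool_cam" (4x4, takes a point from camera to tool coordinates, whose origin is the TCP and whose axes are the flange's). Camera axes: x right, y down, z forward; pixel columns grow to the right and rows downward; lengths in m; the calibration is good to about 2 mm. The wrist camera is an equidistant fisheye: a pixel r from the principal point sees the ray r / f radians off the axis. A picture is of the moment at which its call begins: read the wrist's pose just before it.
- close_job(): hands the job in, once; it reports no verdict.
The state is a dict: "time_s": time; "joints": joint angles; "qd": joint speeds; "joint_torque": joint torques, N m; "tcp_pos": TCP position; "eef_rot": TCP orientation; "contact_force": force on the tool from outside, world axes, zero at the start; "moment": the same for the moment, N m; "gripper_width": finger opening in m.
Only numpy, scipy, OpenCV 4.12 (cv2) and the standard library are available. Lean on these libraries where they do the work, as an engineer would, in place of code of your own. Each camera call takes 0.05 s, during which the arm holds its last target.

## Working session

There is one attempt and no reset: what is moved stays moved. The work goes in short steps, Python scripts to look and compute and a tool call to move; the robot and the scene stay as the last step left them, time stands still between calls to the robot, and variables do not carry over. Pictures are saved under pics/ and viewed, and the job is handed in when it is done.

Besides the shell and the picture viewer there is one more tool, called after "Request:" by a JSON object that holds its "name" and its "arguments", one argument or row to a line. step_arm: Moves the arm, as the interface text tells. Its arguments: {"type":"object","properties":{"commands":{"type":"array","items":{"type":"array"}},"gripper":{"type":"number"},"grip_force":{"type":"number"}},"required":["commands"]}

```bash
ls; mkdir -p pics; cat > h.py <<'E'
import numpy as np, cv2
from plant import r, imaging, close_job
from scipy.spatial.transform import Rotation as R
def cap(n,tag):
    st=r.get_state(); c=imaging.capture(n)
    cv2.imwrite(f'pics/{tag}.png',c['img'][:,:,::-1]); 
    if n!='wrist': np.savez(f'pics/{tag}.npz',**c)
    return st,c
def load(tag):
    d=np.load(f'pics/{tag}.npz'); return {k:d[k] for k in d.files}
def pt(c,u,v,z=None):
    f=c['img'].shape[0]/2/np.tan(np.radians(float(c['vfov']))/2)
    if z is None: z=c['z_map'][int(v),int(u)]
    p=np.array([(u-c['cx'])/f*z,(v-c['cy'])/f*z,z,1.]); return (c['extrinsics']@p)[:3]
def pts(c):
    f=c['img'].shape[0]/2/np.tan(np.radians(float(c['vfov']))/2)
    vv,uu=np.mgrid[:420,:560]; z=c['z_map']
    P=np.stack([(uu-c['cx'])/f*z,(vv-c['cy'])/f*z,z,np.ones_like(z)],-1)
    W=(P@c['extrinsics'].T)[...,:3]; W[z<=0]=np.nan; return W
E
python3 - <<'E'
from h import *
for n in('scene','side'):
    st,c=cap(n,n+'0'); print(n,c['vfov'],c['cx'],c['cy'],c['extrinsics'].round(3).tolist())
print(st, r.grip_depth)
E
```

```text
pics
scene 47.55103650261028 276.79050729916 208.22662389069595 [[0.963, -0.222, 0.152, 0.282], [-0.269, -0.819, 0.507, -0.934], [0.012, -0.53, -0.848, 1.479], [0.0, 0.0, 0.0, 1.0]]
side 54.76716427745636 280.5540489229106 207.31635196203777 [[0.103, -0.54, 0.835, -0.662], [-0.995, -0.065, 0.081, -0.224], [0.011, -0.839, -0.544, 0.881], [0.0, 0.0, 0.0, 1.0]]
{'time_s': 0.05, 'joints': array([-5.00702165e+01,  2.05912390e+01,  6.36858614e-01, -1.83309668e-02,
       -7.01351764e+01, -1.65080192e+01]), 'qd': array([-0.03129871, -0.02163448,  0.13810099,  0.010129  ,  0.00543616,
       -0.0243982 ]), 'joint_torque': array([-3.47972773e-04, -5.84672034e+01,  2.94057208e+01,  7.02590749e+00,
        1.02362665e-02, -4.43526858e-05]), 'tcp_pos': array([ 0.26811638, -0.61897233,  0.22565395]), 'eef_rot': array([ 1.79909238e+02, -8.92755444e-03, -1.56584471e+02]), 'contact_force': array([ 0.18114896, -0.18425356,  0.60556481]), 'moment': array([-0.01907237, -0.00321861,  0.01182589]), 'gripper_width': 0.08732282606257295} 0.0188
```

View pics/scene0.png

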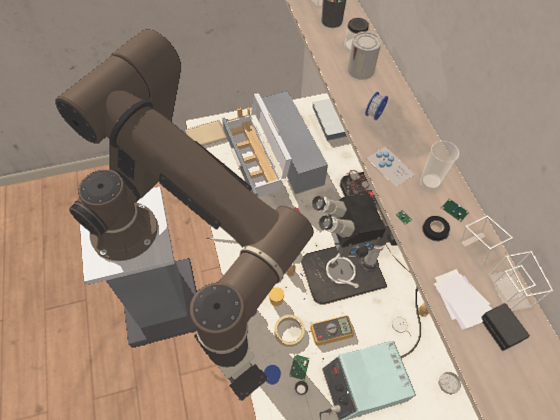

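View pics/side0.png

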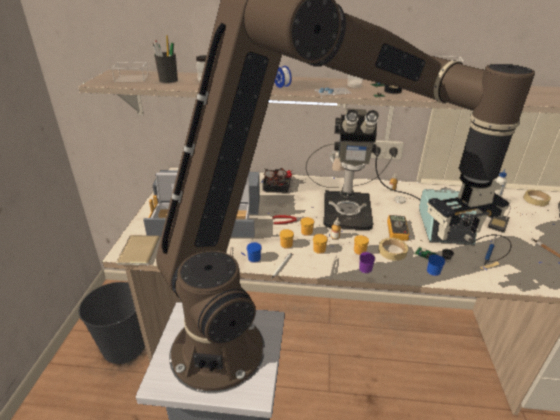

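```bash
python3 - <<'E'
from h import *
c=load('side0'); 
im=cv2.imread('pics/side0.png')
cv2.imwrite('pics/s0a.png',cv2.resize(im[165:285,120:320],None,fx=4,fy=4,interpolation=cv2.INTER_CUBIC))
cv2.imwrite('pics/s0b.png',cv2.resize(im[180:290,260:460],None,fx=4,fy=4,interpolation=cv2.INTER_CUBIC))
W=pts(c)
hsv=cv2.cvtColor(im,cv2.COLOR_BGR2HSV)
m=((hsv[...,0]>8)&(hsv[...,0]<24)&(hsv[...,1]>170)&(hsv[...,2]>130)).astype(np.uint8)
n,l,s,cen=cv2.connectedComponentsWithStats(m)
for i in range(1,n):
    if s[i,4]>30:
        P=W[l==i]; P=P[~np.isnan(P[:,0])]
        top=P[P[:,2]>np.percentile(P[:,2],95)-0.006]
        print(cen[i].round(),s[i,4],P[:,2].max().round(3),np.median(top,0).round(3),((top.min(0)+top.max(0))/2).round(3),np.ptp(top,0).round(3))
E
```

```text
[307. 225.] 150 0.057 [ 0.53  -0.205  0.052] [ 0.532 -0.204  0.053] [0.048 0.037 0.008]
[397. 233.] 115 0.029 [ 0.53  -0.511  0.025] [ 0.572 -0.53   0.026] [0.096 0.058 0.008]
[286. 238.] 166 0.056 [ 0.447 -0.137  0.052] [ 0.448 -0.138  0.052] [0.041 0.039 0.007]
[319. 243.] 176 0.057 [ 0.433 -0.252  0.052] [ 0.436 -0.251  0.053] [0.045 0.037 0.008]
[360. 244.] 172 0.056 [ 0.442 -0.389  0.053] [ 0.444 -0.39   0.053] [0.044 0.041 0.007]
```

View pics/s0a.png

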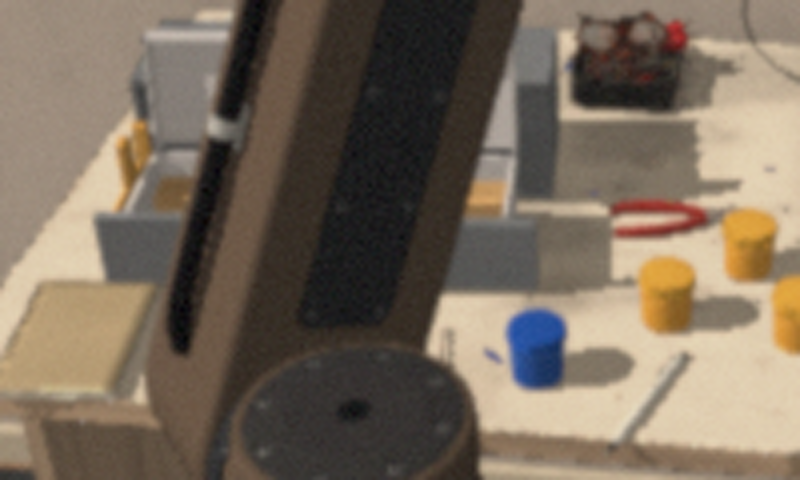

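View pics/s0b.png

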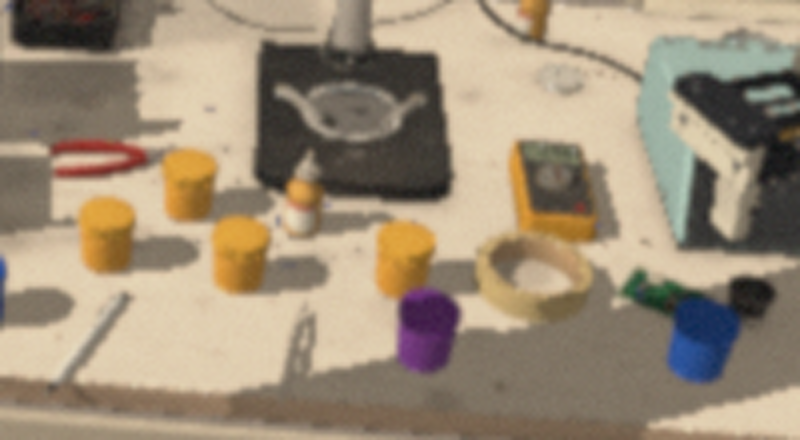

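```bash
python3 - <<'E'
from h import *
im=cv2.imread('pics/scene0.png')
cv2.imwrite('pics/s0c.png',cv2.resize(im[85:225,200:340],None,fx=4,fy=4,interpolation=cv2.INTER_CUBIC))
c=load('scene0'); W=pts(c)
for u,v in [(275,97),(325,170),(303,189),(257,95),(286,162),(225,120),(253,190),(238,118),(243,113),(255,142)]:
    print(u,v,W[v,u].round(3))
E
```

```text
275 97 [0.656 0.369 0.128]
325 170 [0.74  0.    0.102]
303 189 [ 0.662 -0.003  0.015]
257 95 [0.577 0.339 0.188]
286 162 [0.596 0.015 0.179]
225 120 [0.447 0.342 0.085]
253 190 [ 0.472 -0.005  0.085]
238 118 [0.501 0.355 0.068]
243 113 [0.538 0.437 0.002]
255 142 [0.538 0.231 0.053]
```

View pics/s0c.png

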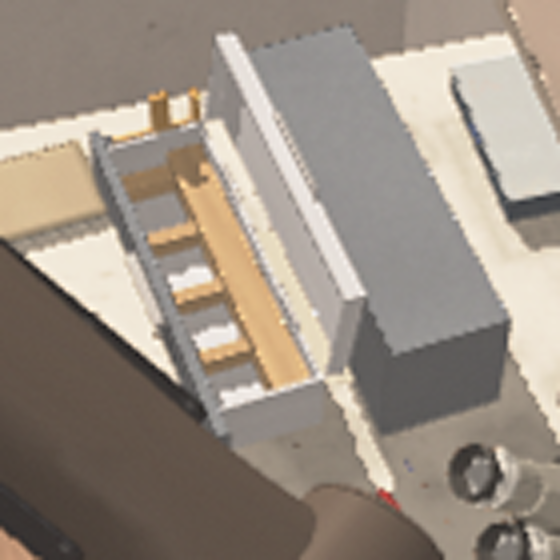

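```bash
cat > cab.py <<'E'
from h import *
def fit(tags,show=True):
    P=[]
    for t in tags:
        W=pts(load(t)).reshape(-1,3); P.append(W[~np.isnan(W[:,0])])
    P=np.vstack(P); return P
E
python3 - <<'E'
from cab import *
for t in('scene0','side0'):
    P=fit([t])
    s=P[(abs(P[:,2]-.128)<.007)&(P[:,0]>.5)&(P[:,0]<.85)&(P[:,1]>-.05)&(P[:,1]<.42)]
    print(t,len(s))
    if len(s)>50:
        (cx,cy),(w,h),a=cv2.minAreaRect(s[:,:2].astype(np.float32)); print(cx,cy,w,h,a, np.median(s[:,2]))
        np.savez('/tmp/'+t,s=s)
        # front panel
    q=P[(abs(P[:,2]-.08)<.008)&(P[:,0]>.38)&(P[:,0]<.55)&(P[:,1]>-.05)&(P[:,1]<.42)]
    print(len(q)); 
    l=P[(P[:,2]>.14)&(P[:,2]<.21)&(P[:,0]>.5)&(P[:,0]<.7)&(P[:,1]>-.05)&(P[:,1]<.42)]
    print('lid',len(l), l.min(0),l.max(0))
    if len(l)>50:
        A=np.c_[l,np.ones(len(l))]; 
        m=l.mean(0); U,S,V=np.linalg.svd(l-m); print(m,V.round(3))
E
```

```text
scene0 2455
0.6336216926574707 0.18765763938426971 0.20442445576190948 0.3993568420410156 7.576501369476318 0.12853178268967724
425
lid 561 [0.55660356 0.01482083 0.14000981] [0.64097315 0.35377857 0.2045846 ]
[0.58993706 0.17217475 0.17992627] [[ 0.095 -0.995 -0.   ]
 [ 0.053  0.005  0.999]
 [ 0.994  0.095 -0.053]]
side0 306
0.6507101058959961 0.1881614625453949 0.1699470579624176 0.3912041485309601 5.515307903289795 0.12811544123828789
272
lid 274 [0.55678859 0.01620123 0.14021247] [0.60929566 0.34824341 0.19144731]
[0.57995317 0.28742334 0.1651786 ] [[-0.079  0.997  0.014]
 [ 0.078  0.02  -0.997]
 [ 0.994  0.078  0.079]]
```

```bash
cat >> h.py <<'E'
def go(target,yaw=None):
    """print total tool-frame shift (mm) after twisting to yaw"""
    st=r.get_state(); p=st['tcp_pos']; rpy=st['eef_rot']
    tw=0
    if yaw is not None: tw=-((yaw-rpy[2]+180)%360-180)
    Rm=R.from_euler('xyz',rpy,degrees=True).as_matrix()@R.from_euler('z',tw,degrees=True).as_matrix()
    d=Rm.T@(np.array(target)-p)*1000
    print('t',round(st['time_s'],2),'pos',p.round(4),'rpy',rpy.round(2),'twist',round(tw,1),'shift',d.round(1),'n>=',int(np.ceil(np.linalg.norm(d)/50)))
E
python3 - <<'E'
from h import *
go([.45,-.2,.35],-174.6)
im=cv2.imread('pics/side0.png'); W=pts(load('side0'))
hsv=cv2.cvtColor(im,cv2.COLOR_BGR2HSV)
m=((hsv[...,0]>110)&(hsv[...,0]<160)&(hsv[...,1]>120)).astype(np.uint8)
n,l,s,cen=cv2.connectedComponentsWithStats(m)
for i in range(1,n):
    if s[i,4]>60:
        P=W[l==i]; P=P[~np.isnan(P[:,0])]; print(cen[i].round(),s[i,4],np.median(P,0).round(3),P.min(0).round(3),P.max(0).round(3))
E
```

```text
t 0.1 pos [ 0.2681 -0.619   0.2257] rpy [ 1.7991e+02 -1.0000e-02 -1.5659e+02] twist 18.0 shift [-220.5  400.2 -123.9] n>= 10
[366. 262.] 203 [ 0.341 -0.401  0.049] [ 0.329 -0.422  0.007] [ 0.379 -0.384  0.057]
```

Request:
{"name": "step_arm", "arguments": {
  "commands": [
    [[0, 0, -30], 9],
    [[0, 0, -30], 9],
    [[-22, 40, -6.4], 0],
    [[-22, 40, -6.4], 0],
    [[-22, 40, -6.4], 0],
    [[-22, 40, -6.4], 0],
    [[-22, 40, -6.4], 0],
    [[-22, 40, -6.4], 0],
    [[-22, 40, -6.4], 0],
    [[-22, 40, -6.4], 0],
    [[-22, 40, -6.4], 0],
    [[-22, 40, -6.4], 0],
    [[0, 0, 0], 0],
    [[0, 0, 0], 0]
  ],
  "gripper": 0
}}

```text
time_s: 1.85
tcp_pos: [0.4493, -0.2002, 0.3503]
eef_rot: [180.0, -0.0, -174.5]
contact_force: [-0.3, -0.1, 0.1]
gripper_width: 0.0877
```

```bash
python3 - <<'E'
from h import *
st,c=cap('wrist','w1'); np.savez('pics/w1.npz',st=st['tcp_pos'],rot=st['eef_rot'],**c)
print(st['tcp_pos'],st['eef_rot'],st['joints'],c['T_tool_cam'].round(3).tolist(),c['vfov'],c['cx'],c['cy'])
cap('scene','scene1'); cap('side','side1')
go([.47,.15,.38])
E
```

```text
[ 0.44934032 -0.20021091  0.35029748] [ 1.79991226e+02 -2.94585660e-02 -1.74526177e+02] [-1.07257974e+00 -4.53256034e-01 -9.39092121e+00 -5.42337532e-03
 -8.10926016e+01 -8.34527586e+01] [[-0.002, -0.968, -0.252, 0.067], [1.0, -0.002, -0.001, 0.0], [0.0, -0.252, 0.968, -0.158], [0.0, 0.0, 0.0, 1.0]] 65.70646984690485 284.90838572283747 208.58407654265918
t 2.0 pos [ 0.449  -0.2011  0.3503] rpy [ 1.8000e+02 -4.0000e-02 -1.7465e+02] twist 0 shift [-53.6 347.6 -29.8] n>= 8
```

View pics/w1.png

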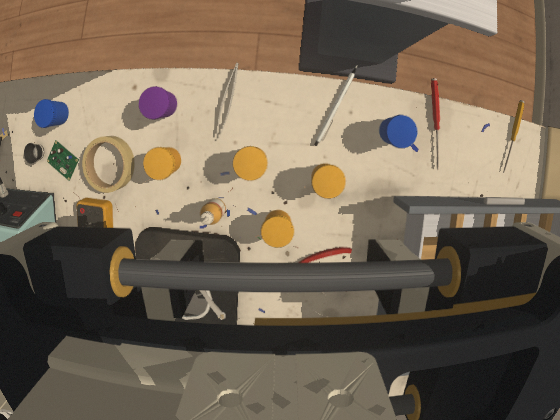

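View pics/scene1.png

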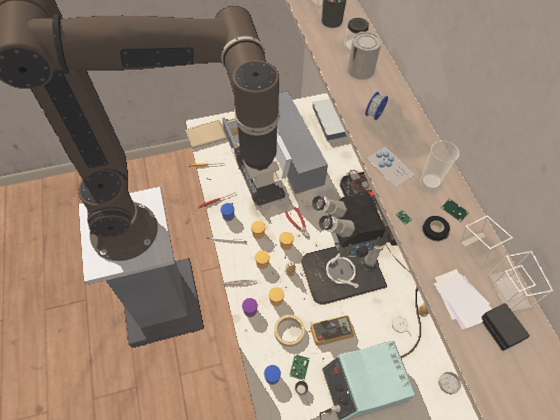

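```bash
cat >> h.py <<'E'
def wpts(tag):
    d=load(tag); f=210/np.tan(np.radians(float(d['vfov']))/2)
    vv,uu=np.mgrid[:420,:560]; x=uu-d['cx'];y=vv-d['cy']; rr=np.hypot(x,y)+1e-9; th=rr/f
    z=d['z_map']; P=np.stack([x/rr*np.tan(th)*z,y/rr*np.tan(th)*z,z,np.ones_like(z)],-1)
    T=np.eye(4);T[:3,:3]=R.from_euler('xyz',d['rot'],degrees=True).as_matrix();T[:3,3]=d['st']
    W=(P@(T@d['T_tool_cam']).T)[...,:3]; W[(z<=0)|(th>1.4)]=np.nan; return W
def wcap(tag):
    st=r.get_state(); c=imaging.capture('wrist')
    cv2.imwrite(f'pics/{tag}.png',c['img'][:,:,::-1]); np.savez(f'pics/{tag}.npz',st=st['tcp_pos'],rot=st['eef_rot'],**c)
def jars(tag,W):
    im=cv2.imread(f'pics/{tag}.png'); hsv=cv2.cvtColor(im,cv2.COLOR_BGR2HSV)
    m=((hsv[...,0]>8)&(hsv[...,0]<24)&(hsv[...,1]>170)&(hsv[...,2]>110)).astype(np.uint8)
    n,l,s,cen=cv2.connectedComponentsWithStats(m)
    for i in range(1,n):
        if s[i,4]>60:
            P=W[l==i]; P=P[~np.isnan(P[:,0])]
            if len(P)<20: continue
            top=P[abs(P[:,2]-.052)<.005]
            if len(top)<15: continue
            (cx,cy),wh,a=cv2.minAreaRect(top[:,:2].astype(np.float32))
            (ex,ey),er=cv2.minEnclosingCircle(top[:,:2].astype(np.float32))
            print(tag,cen[i].round(),s[i,4],'rect',round(cx,4),round(cy,4),np.round(wh,3),'circ',round(ex,4),round(ey,4),round(er,4),'z',np.median(top[:,2]).round(4))
E
python3 - <<'E'
from h import *
jars('scene1',pts(load('scene1')));jars('side1',pts(load('side1')));jars('w1',wpts('w1'))
E
```

```text
side1 [487. 190.] 120 rect 0.8737 -0.9355 [0.037 0.047] circ 0.8747 -0.9354 0.025 z 0.0517
side1 [307. 226.] 153 rect 0.5314 -0.204 [0.042 0.036] circ 0.5308 -0.2045 0.0222 z 0.0523
side1 [286. 238.] 172 rect 0.4506 -0.1379 [0.045 0.038] circ 0.4498 -0.1366 0.0236 z 0.0521
side1 [319. 243.] 177 rect 0.4345 -0.251 [0.046 0.037] circ 0.4345 -0.251 0.0245 z 0.0523
side1 [360. 244.] 179 rect 0.4438 -0.3898 [0.04  0.043] circ 0.4443 -0.3903 0.0241 z 0.0521
w1 [250. 163.] 862 rect 0.4394 -0.2516 [0.046 0.047] circ 0.4391 -0.2513 0.0245 z 0.052
w1 [161. 162.] 903 rect 0.449 -0.3893 [0.045 0.048] circ 0.449 -0.3898 0.0247 z 0.052
w1 [328. 181.] 840 rect 0.4547 -0.1375 [0.046 0.047] circ 0.4552 -0.1375 0.024 z 0.052
w1 [277. 230.] 823 rect 0.5367 -0.2044 [0.047 0.046] circ 0.5364 -0.2037 0.024 z 0.052
```

```bash
python3 - <<'E'
from h import *
im=cv2.imread('pics/side1.png'); cv2.imwrite('pics/s1.png',cv2.resize(im[160:260,420:560],None,fx=4,fy=4))
go([.448,-.3895,.15],-174.6)
E
```

```text
t 2.0 pos [ 0.449  -0.2011  0.3503] rpy [ 1.8000e+02 -4.0000e-02 -1.7465e+02] twist -0.0 shift [  18.6 -187.5  200.3] n>= 6
```

View pics/s1.png

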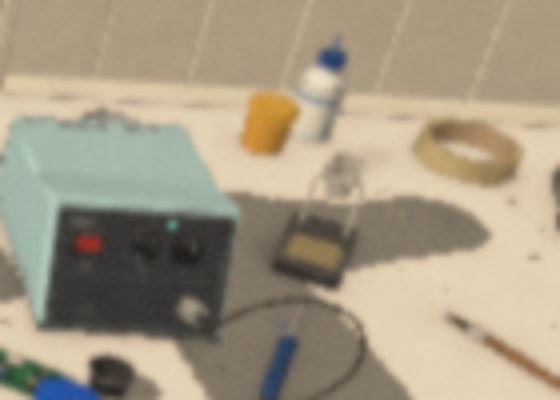

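Request:
{"name": "step_arm", "arguments": {
  "commands": [
    [[3, -31, 30], 0],
    [[3, -31, 30], 0],
    [[3, -31, 30], 0],
    [[3, -31, 30], 0],
    [[3, -31, 30], 0],
    [[3, -31, 30], 0],
    [[0.6, -1.5, 20], 0],
    [[0, 0, 0], 0],
    [[0, 0, 0], 0]
  ]
}}

```text
time_s: 3.12
tcp_pos: [0.4488, -0.3894, 0.1514]
eef_rot: [-180.0, 0.0, -174.6]
contact_force: [-0.3, -1.4, 0.0]
gripper_width: 0.0877
```

```bash
python3 - <<'E'
from h import *
wcap('w2'); cap('scene','scene2'); cap('side','side2')
jars('w2',wpts('w2'));jars('side2',pts(load('side2')));jars('scene2',pts(load('scene2')))
go([.448,-.3895,.037],-174.6)
E
```

```text
w2 [284. 208.] 2636 rect 0.4491 -0.3904 [0.048 0.047] circ 0.4493 -0.3903 0.0244 z 0.0519
w2 [438. 211.] 1783 rect 0.4384 -0.2533 [0.046 0.048] circ 0.4396 -0.2525 0.0244 z 0.0519
w2 [526. 219.] 194 rect 0.4366 -0.1378 [0.039 0.011] circ 0.4411 -0.138 0.0196 z 0.0518
side2 [487. 190.] 117 rect 0.8699 -0.9338 [0.038 0.043] circ 0.8729 -0.9321 0.0228 z 0.052
side2 [307. 226.] 154 rect 0.5311 -0.2041 [0.047 0.036] circ 0.5314 -0.2028 0.0239 z 0.0517
side2 [286. 238.] 173 rect 0.4502 -0.1378 [0.045 0.038] circ 0.4493 -0.1379 0.024 z 0.052
side2 [319. 243.] 178 rect 0.4337 -0.2525 [0.046 0.04 ] circ 0.4337 -0.2519 0.024 z 0.0522
side2 [360. 244.] 180 rect 0.442 -0.3885 [0.042 0.042] circ 0.442 -0.3887 0.0244 z 0.0525
t 3.27 pos [ 0.4493 -0.3889  0.1519] rpy [-1.7994e+02  1.0000e-01 -1.7455e+02] twist 0.0 shift [  1.6  -0.4 114.9] n>= 3
```

View pics/w2.png

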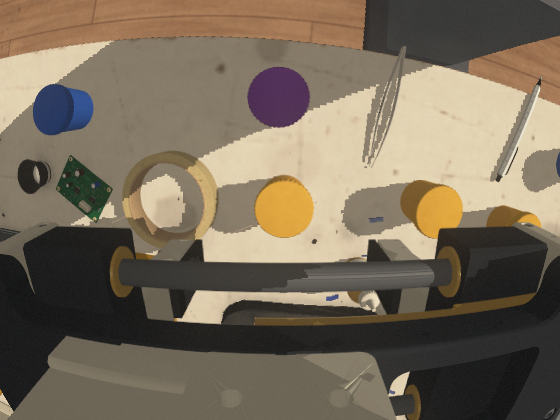

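View pics/scene2.png

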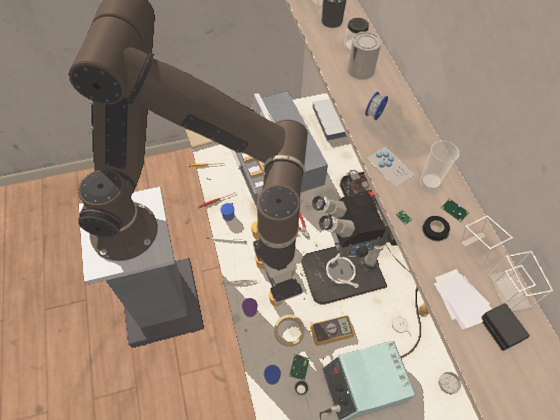

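View pics/side2.png

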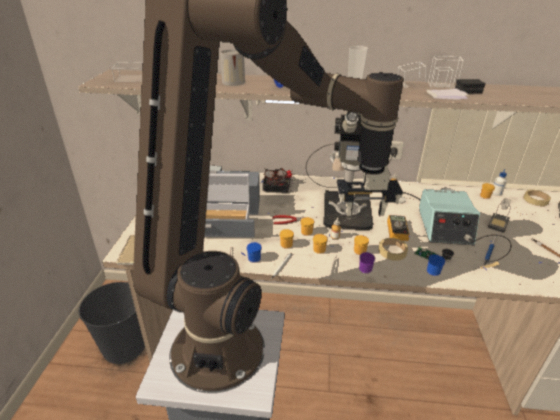

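Request:
{"name": "step_arm", "arguments": {
  "commands": [
    [[0, -1, 35], 0],
    [[0, 0, 35], 0],
    [[0, 0, 30], 0],
    [[0, 0, 15], 0],
    [[0, 0, 0], 0],
    [[0, 0, 0], 0]
  ]
}}

```text
time_s: 4.03
tcp_pos: [0.4498, -0.3902, 0.0369]
eef_rot: [-179.9, 0.1, -174.6]
contact_force: [0.5, -0.3, 0.8]
gripper_width: 0.0876
```

Request:
{"name": "step_arm", "arguments": {
  "commands": [
    [[0, 0, 0], 0],
    [[0, 0, 0], 0],
    [[0, 0, 0], 0],
    [[0, 0, 0], 0],
    [[0, 0, 0], 0],
    [[0, 0, 0], 0]
  ],
  "gripper": 1,
  "grip_force": 15
}}

```text
time_s: 4.78
tcp_pos: [0.4489, -0.3899, 0.0357]
eef_rot: [-180.0, 0.0, -174.6]
contact_force: [-0.3, 0.2, 1.9]
gripper_width: 0.0497
```

Request:
{"name": "step_arm", "arguments": {
  "commands": [
    [[0, 0, -20], 0],
    [[0, 0, -50], 0],
    [[0, 0, -50], 0],
    [[0, 0, -50], 0],
    [[0, 40, -50], 0],
    [[0, 50, -50], 0],
    [[-10, 50, -50], 0],
    [[-20, 50, 0], 0],
    [[-20, 50, 0], 0],
    [[-20, 50, 0], 0],
    [[-20, 50, 0], 0],
    [[-20, 50, 0], 0],
    [[-20, 50, 0], 0],
    [[-20, 50, 0], 0],
    [[-20, 50, 0], 0],
    [[-20, 45, 0], 0],
    [[0, 0, 0], 0],
    [[0, 0, 0], 0]
  ]
}}

```text
time_s: 7.02
tcp_pos: [0.5823, 0.1975, 0.3416]
eef_rot: [-180.0, -0.1, -174.5]
contact_force: [-1.2, -0.2, -1.8]
gripper_width: 0.0496
```

```bash
python3 - <<'E'
from h import *
wcap('w3'); cap('scene','scene3'); print(r.get_state()['tcp_pos'],r.get_state()['gripper_width'])
E
```

```text
[0.58239633 0.19663893 0.34245406] 0.04957981574934078
```

View pics/w3.png

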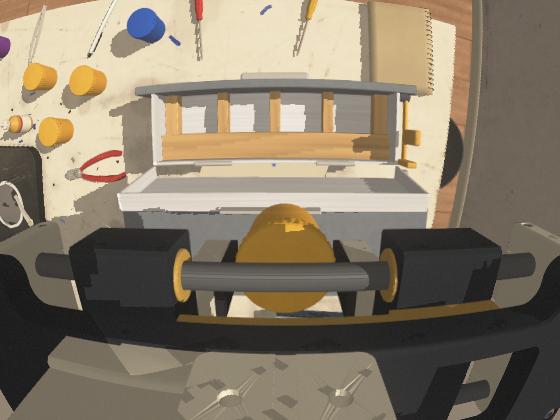

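View pics/scene3.png

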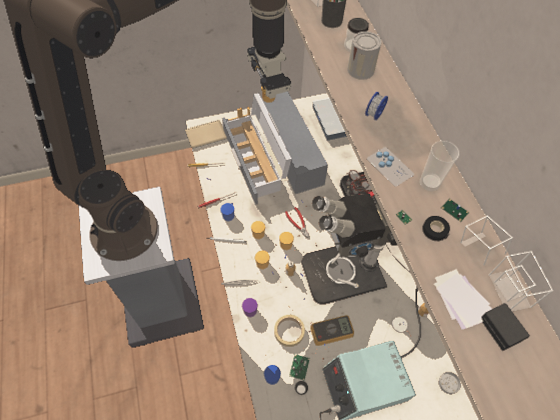

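```bash
python3 - <<'E'
from h import *
im=cv2.imread('pics/w3.png'); cv2.imwrite('pics/w3c.png',cv2.resize(im[65:215,115:435],None,fx=2.5,fy=2.5,interpolation=cv2.INTER_CUBIC))
W=wpts('w3')
for u,v in [(138,90),(160,88),(275,88),(400,88),(415,90),(173,115),(223,115),(275,115),(327,115),(379,115),(198,115),(249,115),(301,115),(353,115),(200,148),(275,148),(360,148),(404,100),(412,138),(410,164),(275,76),(245,76),(306,76),(158,120),(391,120)]: print(u,v,W[v,u].round(4))
E
```

```text
138 90 [ 0.4765 -0.0144  0.0781]
160 88 [0.474  0.0191 0.0786]
275 88 [0.4667 0.1736 0.0715]
400 88 [0.4455 0.3377 0.0793]
415 90 [0.4443 0.3596 0.0796]
173 115 [0.5098 0.0261 0.0365]
223 115 [0.5065 0.1016 0.0358]
275 115 [0.5013 0.1757 0.0385]
327 115 [0.4937 0.2485 0.0378]
379 115 [0.4835 0.3245 0.0366]
198 115 [0.5081 0.0588 0.0147]
249 115 [0.5035 0.1364 0.0132]
301 115 [0.4969 0.213  0.0147]
353 115 [0.4877 0.2904 0.0152]
200 148 [0.5548 0.0756 0.0539]
275 148 [0.5467 0.1804 0.056 ]
360 148 [0.5344 0.2976 0.0538]
404 100 [0.4598 0.3478 0.0718]
412 138 [0.5106 0.3503 0.1103]
410 164 [0.5434 0.3517 0.1118]
275 76 [0.4497 0.1718 0.065 ]
245 76 [0.4526 0.1322 0.0653]
306 76 [0.446  0.2123 0.067 ]
158 120 [0.5178 0.0142 0.0652]
391 120 [0.4892 0.3375 0.0553]
```

View pics/w3c.png

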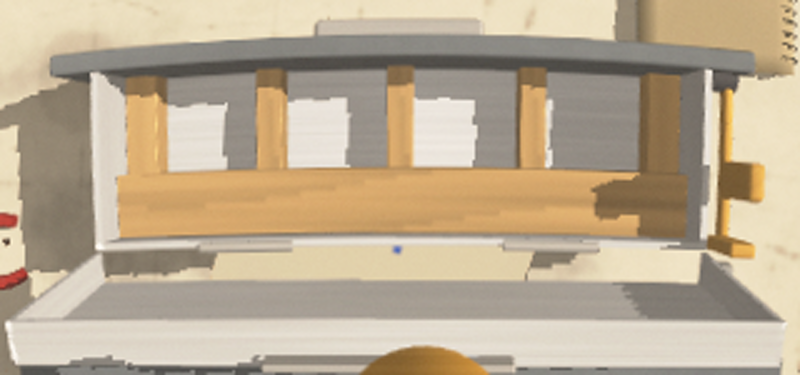

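```bash
python3 - <<'E'
from h import *
W=wpts('w3'); sub=W[60:170,130:430].reshape(-1,3); sub=sub[~np.isnan(sub[:,0])]
def rect(s,n):
    r_=cv2.minAreaRect(s[:,:2].astype(np.float32)); print(n,len(s),np.round(r_[0],4),np.round(r_[1],4),round(r_[2],2),s[:,2].mean().round(4))
led=sub[(abs(sub[:,2]-.055)<.003)&(sub[:,1]>.02)&(sub[:,1]<.335)&(sub[:,0]>.5)]; rect(led,'ledge')
from numpy.linalg import svd
y=np.array([0,0])
for lo in [5.0]:
    pass
pan=sub[(abs(sub[:,2]-.08)<.003)&(sub[:,0]<.49)]; rect(pan,'panel')
m=pan.mean(0); print(m, np.degrees(np.arctan2(*(-1*np.sign(1)*svd(pan[:,:2]-m[:2],full_matrices=False)[2][0]*np.array([1,-1])))))
# left/right/ledge front edge: for each column the rib transition
th=np.radians(5.0); ex=np.array([np.cos(th),np.sin(th)]); ey=np.array([-np.sin(th),np.cos(th)])
u=sub[:,:2]@ex; v=sub[:,:2]@ey
for nm,s in(('ledge',led),('panel',pan)):
    a=s[:,:2]@ex;b=s[:,:2]@ey; 
    print(nm,'x',np.percentile(a,[1,5,50,95,99]).round(4),'y',np.percentile(b,[0.5,99.5]).round(4), 'slope deg',np.degrees(np.polyfit(b,a,1)[0]).round(2))
rib=sub[(abs(sub[:,2]-.037)<.003)]; a=rib[:,:2]@ex;b=rib[:,:2]@ey
h,e=np.histogram(b,bins=np.arange(0.02,.4,.003)); print([(round(x,3),int(n)) for x,n in zip(e,h)])
bra=sub[(sub[:,2]>.085)&(sub[:,0]<.56)&(sub[:,1]>.33)]; a=bra[:,:2]@ex;b=bra[:,:2]@ey
for x,yv,z in sorted(zip(a.round(3),b.round(3),bra[:,2].round(3)))[::6]: print(x,yv,z,end='; ')
lid=W[165:215,115:430].reshape(-1,3); lid=lid[~np.isnan(lid[:,0])]; lid=lid[(lid[:,2]>.09)]
a=lid[:,:2]@ex; print('lid',a.min(),a.max(),lid[:,2].max(), (lid[:,:2]@ey).min(),(lid[:,:2]@ey).max())
E
```

```text
ledge 5810 [0.5425 0.1776] [0.037  0.3184] 5.31 0.0548
panel 2626 [0.475  0.1721] [0.0496 0.3821] 3.62 0.0796
[0.46133154 0.1789223  0.07962509] 4.586805909564498
ledge x [0.5384 0.5398 0.5561 0.5726 0.5742] y [-0.0268  0.2857] slope deg -0.24
panel x [0.4677 0.4688 0.4744 0.4805 0.5075] y [-0.0582  0.319 ] slope deg 0.41
[(np.float64(0.02), 2), (np.float64(0.023), 2), (np.float64(0.026), 2), (np.float64(0.029), 2), (np.float64(0.032), 2), (np.float64(0.035), 2), (np.float64(0.038), 1), (np.float64(0.041), 0), (np.float64(0.044), 2), (np.float64(0.047), 45), (np.float64(0.05), 88), (np.float64(0.053), 88), (np.float64(0.056), 85), (np.float64(0.059), 80), (np.float64(0.062), 38), (np.float64(0.065), 2), (np.float64(0.068), 2), (np.float64(0.071), 0), (np.float64(0.074), 1), (np.float64(0.077), 2), (np.float64(0.08), 2), (np.float64(0.083), 2), (np.float64(0.086), 3), (np.float64(0.089), 2), (np.float64(0.092), 2), (np.float64(0.095), 2), (np.float64(0.098), 2), (np.float64(0.101), 2), (np.float64(0.104), 2), (np.float64(0.107), 2), (np.float64(0.11), 2), (np.float64(0.113), 2), (np.f
[... 2787 characters left out ...]
0.543 0.306 0.113; 0.544 0.305 0.093; 0.544 0.307 0.115; 0.545 0.305 0.099; 0.545 0.309 0.116; 0.546 0.305 0.107; 0.546 0.307 0.115; 0.547 0.305 0.106; 0.547 0.311 0.116; 0.569 0.302 0.089; 0.569 0.306 0.1; 0.569 0.309 0.111; 0.57 0.299 0.096; 0.57 0.301 0.099; 0.57 0.31 0.112; 0.571 0.299 0.103; 0.571 0.304 0.112; 0.572 0.298 0.106; 0.572 0.304 0.112; 0.573 0.298 0.088; 0.573 0.299 0.107; 0.573 0.307 0.113; 0.574 0.298 0.106; 0.574 0.306 0.112; 0.575 0.298 0.099; 0.575 0.303 0.112; 0.576 0.3 0.111; 0.576 0.307 0.112; 0.577 0.311 0.111; 0.58 0.295 0.092; 0.581 0.297 0.095; 0.582 0.294 0.086; lid 0.5728862265881025 0.6357033220119346 0.33910412185395766 -0.06437685712434714 0.3264765315369469
```

```bash
python3 - <<'E'
from h import *
go([.5055,.0628,.30],-175);go([.5055,.0628,.12],-175)
E
```

```text
t 7.12 pos [0.5824 0.1966 0.3425] rpy [-180.     -0.   -174.62] twist 0.4 shift [  88.3 -126.6   42.5] n>= 4
t 7.12 pos [0.5824 0.1966 0.3425] rpy [-180.     -0.   -174.62] twist 0.4 shift [  88.3 -126.6  222.5] n>= 6
```

Request:
{"name": "step_arm", "arguments": {
  "commands": [
    [[22, -31, 10], 0.4],
    [[22, -32, 10], 0],
    [[22, -32, 10], 0],
    [[22.3, -31.6, 12], 0],
    [[0, 0, 45], 0],
    [[0, 0, 45], 0],
    [[0, 0, 45], 0],
    [[0, 0, 35], 0],
    [[0, 0, 0], 0],
    [[0, 0, 0], 0]
  ]
}}

```text
time_s: 8.38
tcp_pos: [0.5069, 0.0633, 0.1321]
eef_rot: [180.0, 0.1, -175.0]
contact_force: [-0.4, 0.3, -0.0]
gripper_width: 0.0493
```

```bash
python3 - <<'E'
from h import *
wcap('w4'); cap('scene','scene4')
go([.5055,.0628,.0515],-175)
E
```

```text
t 8.47 pos [0.5072 0.0638 0.1323] rpy [ 179.94    0.19 -174.98] twist 0.0 shift [ 2.  -0.9 80.8] n>= 2
```

View pics/w4.png

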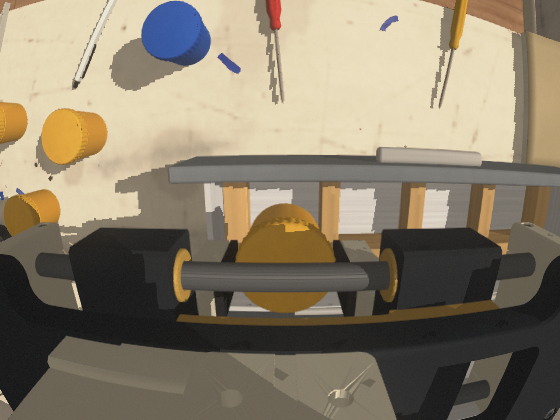

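```bash
cat >> h.py <<'E'
TH=np.radians(5.0); EX=np.array([np.cos(TH),np.sin(TH)]); EY=np.array([-np.sin(TH),np.cos(TH)])
def uv(p): p=np.asarray(p); return np.stack([p[...,:2]@EX,p[...,:2]@EY],-1)
E
python3 - <<'E'
from h import *
W=wpts('w4'); s=W.reshape(-1,3); s=s[~np.isnan(s[:,0])]; q=uv(s)
pan=(abs(s[:,2]-.08)<.003)&(q[:,0]<.5)&(q[:,0]>.44)&(q[:,1]>-.05)&(q[:,1]<.2)
print('panel u',np.percentile(q[pan,0],[2,50,98]).round(4),pan.sum())
rib=(abs(s[:,2]-.037)<.003)&(q[:,0]<.54)&(q[:,0]>.48)
for lo,hi in((-.03,.0),(.04,.075),(.115,.15),(.19,.22)):
    k=rib&(q[:,1]>lo)&(q[:,1]<hi); print(k.sum(),np.percentile(q[k,1],[3,97]).round(4) if k.sum()>5 else '')
st=r.get_state(); print(uv(st['tcp_pos']))
E
```

```text
panel u [0.4682 0.474  0.4879] 5937
1316 [-0.0294 -0.012 ]
1066 [0.0481 0.0626]
763 [0.1229 0.1371]
674 [0.1977 0.2125]
[0.51082553 0.01932835]
```

Request:
{"name": "step_arm", "arguments": {
  "commands": [
    [[2, -1, 20], 0],
    [[0, 0, 20], 0],
    [[0, 0, 15], 0],
    [[0, 0, 10], 0],
    [[0, 0, 7], 0],
    [[0, 0, 4], 0],
    [[0, 0, 3], 0],
    [[0, 0, 0], 0],
    [[0, 0, 0], 0]
  ]
}}

```text
time_s: 9.6
tcp_pos: [0.5043, 0.0624, 0.0516]
eef_rot: [180.0, 0.0, -175.0]
contact_force: [-0.1, -0.2, -1.1]
gripper_width: 0.0494
```

Request:
{"name": "step_arm", "arguments": {
  "commands": [
    [[0, 0, 0], 0],
    [[0, 0, 0], 0],
    [[0, 0, 0], 0],
    [[0, 0, 0], 0]
  ],
  "gripper": 0.39
}}

```text
time_s: 10.1
tcp_pos: [0.5041, 0.0624, 0.0514]
eef_rot: [180.0, 0.0, -175.0]
contact_force: [0.3, -0.8, -0.4]
gripper_width: 0.0539
```

Request:
{"name": "step_arm", "arguments": {
  "commands": [
    [[0, 0, -5], 0],
    [[0, 0, -10], 0],
    [[0, 0, -20], 0],
    [[0, 0, -35], 0],
    [[0, 0, -45], 0],
    [[0, 0, -45], 0],
    [[0, 0, 0], 0]
  ]
}}

```text
time_s: 10.98
tcp_pos: [0.5062, 0.0631, 0.216]
eef_rot: [179.9, 0.4, -174.9]
contact_force: [-0.5, 0.6, -0.8]
gripper_width: 0.0533
```

```bash
python3 - <<'E'
from h import *
wcap('w5'); cap('side','side5'); cap('scene','scene5'); jars('w5',wpts('w5')); jars('side5',pts(load('side5')))
go([.455,-.1375,.2],-175)
E
```

```text
w5 [ 43. 119.] 1379 rect 0.439 -0.25 [0.048 0.048] circ 0.4389 -0.2499 0.0251 z 0.0519
w5 [113. 131.] 1716 rect 0.4546 -0.1358 [0.048 0.048] circ 0.454 -0.1357 0.0249 z 0.052
w5 [ 72. 196.] 1491 rect 0.5365 -0.2023 [0.048 0.048] circ 0.5369 -0.2027 0.025 z 0.0519
side5 [487. 190.] 119 rect 0.87 -0.9342 [0.038 0.041] circ 0.87 -0.9354 0.0231 z 0.0528
side5 [307. 225.] 162 rect 0.5314 -0.2046 [0.041 0.046] circ 0.5322 -0.2039 0.024 z 0.0524
side5 [286. 238.] 173 rect 0.4486 -0.138 [0.048 0.038] circ 0.4486 -0.138 0.0245 z 0.052
side5 [319. 243.] 177 rect 0.4337 -0.252 [0.04  0.044] circ 0.4336 -0.2517 0.023 z 0.0524
t 11.12 pos [0.5036 0.0622 0.2112] rpy [ 1.7998e+02 -1.0000e-02 -1.7499e+02] twist 0.0 shift [  65.9 -194.7   11.2] n>= 5
```

View pics/w5.png

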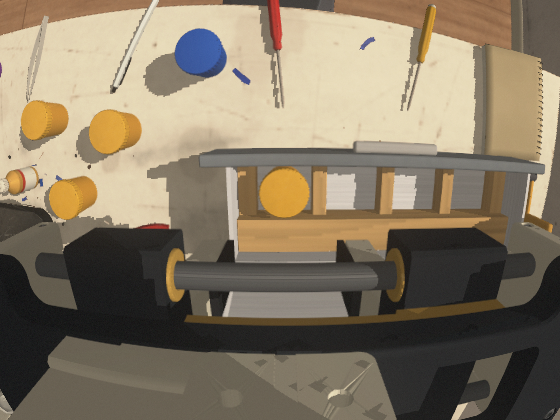

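Request:
{"name": "step_arm", "arguments": {
  "commands": [
    [[13, -40, 0], 0],
    [[13, -40, 0], 0],
    [[13, -40, 15], 0],
    [[13, -40, 25], 0],
    [[13, -35, 40], 0],
    [[0, 0, 0], 0],
    [[0, 0, 0], 0]
  ],
  "gripper": 0
}}

```text
time_s: 12.0
tcp_pos: [0.4564, -0.1377, 0.131]
eef_rot: [-180.0, -0.1, -175.0]
contact_force: [0.0, -0.0, 0.5]
gripper_width: 0.0877
```

```bash
python3 - <<'E'
from h import *
wcap('w6'); jars('w6',wpts('w6'))
go([.4545,-.1365,.0365],-175)
E
```

```text
w6 [151. 179.] 3181 rect 0.4389 -0.2508 [0.048 0.048] circ 0.439 -0.2513 0.0248 z 0.0519
w6 [286. 212.] 3102 rect 0.4545 -0.1366 [0.048 0.048] circ 0.4542 -0.1366 0.0246 z 0.052
w6 [208. 305.] 1076 rect 0.5429 -0.1967 [0.031 0.042] circ 0.5413 -0.1999 0.0237 z 0.052
t 12.05 pos [ 0.457  -0.1373  0.1316] rpy [-1.7999e+02  1.0000e-02 -1.7496e+02] twist 0.0 shift [ 2.4  1.  95.1] n>= 2
```

Request:
{"name": "step_arm", "arguments": {
  "commands": [
    [[2, 1, 35], 0],
    [[0, 0, 30], 0],
    [[0, 0, 20], 0],
    [[0, 0, 9], 0],
    [[0, 0, 0], 0],
    [[0, 0, 0], 0]
  ]
}}

```text
time_s: 12.8
tcp_pos: [0.4552, -0.1365, 0.0383]
eef_rot: [-180.0, 0.1, -174.9]
contact_force: [0.7, -1.2, -0.2]
gripper_width: 0.088
```

Request:
{"name": "step_arm", "arguments": {
  "commands": [
    [[0, 0, 0], 0],
    [[0, 0, 0], 0],
    [[0, 0, 0], 0],
    [[0, 0, 0], 0],
    [[0, 0, 0], 0],
    [[0, 0, 0], 0]
  ],
  "gripper": 1
}}

```text
time_s: 13.55
tcp_pos: [0.4544, -0.1368, 0.0374]
eef_rot: [-180.0, -0.0, -175.0]
contact_force: [-0.1, -0.6, 1.2]
gripper_width: 0.0494
```

```bash
python3 - <<'E'
from h import *
p=.509*EX+.0932*EY; print(p); go([*p,.15],-175)
E
```

```text
[0.49894019 0.13720762]
t 13.55 pos [ 0.4544 -0.1368  0.0374] rpy [-180.     -0.   -174.97] twist 0.0 shift [ -68.3  269.1 -112.7] n>= 6
```

Request:
{"name": "step_arm", "arguments": {
  "commands": [
    [[0, 0, -30], 0],
    [[0, 0, -42], 0],
    [[0, 0, -40], 0],
    [[-11, 45, 0], 0],
    [[-11, 45, 0], 0],
    [[-11, 45, 0], 0],
    [[-11, 45, 0], 0],
    [[-12, 45, 0], 0],
    [[-12, 44, 0], 0],
    [[0, 0, 0], 0],
    [[0, 0, 0], 0],
    [[0, 0, 0], 0]
  ]
}}

```text
time_s: 15.05
tcp_pos: [0.4982, 0.1363, 0.1492]
eef_rot: [-180.0, -0.0, -175.0]
contact_force: [-0.4, -1.0, -0.9]
gripper_width: 0.0496
```

```bash
python3 - <<'E'
from h import *
p=.509*EX+.0932*EY; go([*p,.0532],-175)
E
```

```text
t 15.05 pos [0.4982 0.1363 0.1492] rpy [-1.7999e+02 -3.0000e-02 -1.7503e+02] twist -0.0 shift [-0.9  0.9 96. ] n>= 2
```

Request:
{"name": "step_arm", "arguments": {
  "commands": [
    [[-1, 1, 30], 0],
    [[0, 0, 25], 0],
    [[0, 0, 15], 0],
    [[0, 0, 10], 0],
    [[0, 0, 8], 0],
    [[0, 0, 5], 0],
    [[0, 0, 3], 0],
    [[0, 0, 0], 0],
    [[0, 0, 0], 0]
  ]
}}

```text
time_s: 16.18
tcp_pos: [0.4996, 0.1384, 0.0536]
eef_rot: [180.0, 0.0, -175.0]
contact_force: [0.5, 0.9, -1.5]
gripper_width: 0.0494
```

Request:
{"name": "step_arm", "arguments": {
  "commands": [
    [[0, 0, 0], 0],
    [[0, 0, 0], 0],
    [[0, 0, 0], 0],
    [[0, 0, 0], 0]
  ],
  "gripper": 0.39
}}

```text
time_s: 16.68
tcp_pos: [0.4995, 0.1382, 0.0534]
eef_rot: [180.0, 0.0, -175.0]
contact_force: [-0.0, -0.3, 1.0]
gripper_width: 0.0534
```

Request:
{"name": "step_arm", "arguments": {
  "commands": [
    [[0, 0, -5], 0],
    [[0, 0, -10], 0],
    [[0, 0, -20], 0],
    [[0, 0, -35], 0],
    [[0, 0, -45], 0],
    [[0, 0, -40], 0],
    [[0, 0, 0], 0]
  ]
}}

```text
time_s: 17.55
tcp_pos: [0.5012, 0.1391, 0.2126]
eef_rot: [179.8, 0.4, -175.0]
contact_force: [0.3, 0.2, -0.7]
gripper_width: 0.0537
```

```bash
python3 - <<'E'
from h import *
wcap('w7'); jars('w7',wpts('w7'))
go([.537,-.2035,.13],-175)
E
```

```text
w7 [ 12. 124.] 750 rect 0.439 -0.2337 [0.017 0.045] circ 0.439 -0.2419 0.0228 z 0.0514
w7 [208. 191.] 2049 rect 0.4893 0.0758 [0.03  0.005] circ 0.4908 0.0746 0.0149 z 0.0496
w7 [ 31. 197.] 1238 rect 0.5362 -0.2017 [0.047 0.048] circ 0.5365 -0.2021 0.0249 z 0.0519
t 17.6 pos [0.5001 0.1387 0.2104] rpy [ 179.88    0.2  -174.97] twist 0.0 shift [  -6.7 -344.3   79.7] n>= 8
```

View pics/w7.png

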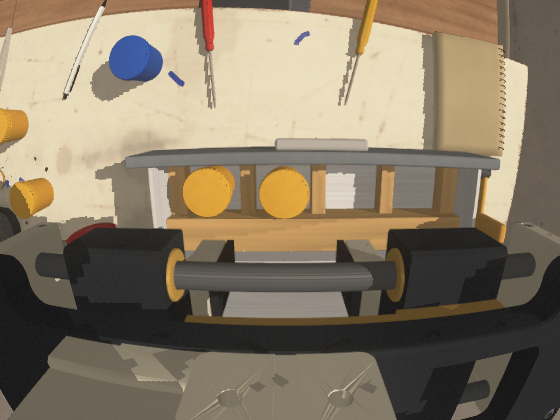

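```bash
python3 - <<'E'
from h import *
for t in ['scene5','side5']:
    P=pts(load(t)).reshape(-1,3); P=P[~np.isnan(P[:,0])]
    k=(P[:,0]>.45)&(P[:,0]<.62)&(P[:,1]>-.34)&(P[:,1]<-.08)&(P[:,2]>.058)&(P[:,2]<.3)
    Q=P[k]; print(t,len(Q)); 
    for q in Q[::max(1,len(Q)//25)]: print(q.round(3),end=' ')
W=wpts('w1'); print(W[200:225,195:230:6].reshape(-1,3)[::6].round(3))
E
```

```text
scene5 45
[ 0.461 -0.13   0.059] [ 0.466 -0.14   0.06 ] [ 0.46  -0.146  0.058] [ 0.524 -0.184  0.059] [ 0.533 -0.191  0.059] [ 0.556 -0.197  0.058] [ 0.555 -0.2    0.058] [ 0.514 -0.197  0.058] [ 0.523 -0.201  0.06 ] [ 0.513 -0.201  0.058] [ 0.545 -0.21   0.058] [ 0.548 -0.211  0.059] [ 0.529 -0.218  0.059] [ 0.538 -0.223  0.058] [ 0.529 -0.227  0.063] [ 0.451 -0.235  0.059] [ 0.452 -0.243  0.059] [ 0.454 -0.251  0.059] [ 0.452 -0.27   0.059] [ 0.518 -0.3    0.069] [ 0.519 -0.307  0.083] [ 0.525 -0.3    0.064] [ 0.527 -0.304  0.072] [ 0.515 -0.301  0.065] [ 0.517 -0.304  0.07 ] [ 0.519 -0.309  0.079] [ 0.522 -0.309  0.076] [ 0.528 -0.303  0.062] [ 0.513 -0.306  0.07 ] [ 0.517 -0.304  0.062] [ 0.519 -0.31   0.073] [ 0.523 -0.307  0.065] [ 0.526 -0.309  0.067] [ 0.529 -0.31   0.068] [ 0.512 -0.308  0.066] [ 0.515 -0.311  0.07 ] [ 0.518 -0.311  0.069] [ 0.521 -0.314  0.073] [ 0.525 -0.312  0.067] [ 0.512 -0.311  0.064] [ 0.515 -0.312  0.064] [ 0.518 -0.313  0.066] [ 0.52  -0.316  0.07 ] [ 0.525 -0.312  0.058] [ 0.515 -0.313  0.058] side5 25
[ 0.521 -0.308  0.082] [ 0.517 -0.308  0.081] 
[... 429 characters left out ...]
 0.061] [ 0.515 -0.306  0.061] [ 0.513 -0.31   0.063] [ 0.509 -0.306  0.06 ] [ 0.511 -0.31   0.059] [[ 0.513 -0.343  0.   ]
 [ 0.515 -0.343 -0.001]
 [ 0.517 -0.343 -0.001]
 [ 0.518 -0.343  0.   ]
 [ 0.521 -0.343 -0.001]
 [ 0.522 -0.343 -0.   ]
 [ 0.524 -0.343 -0.001]
 [ 0.525 -0.342  0.   ]
 [ 0.527 -0.342  0.001]
 [ 0.528 -0.342  0.002]
 [ 0.531 -0.343 -0.001]
 [ 0.532 -0.342  0.001]
 [ 0.533 -0.342  0.002]
 [   nan    nan    nan]
 [ 0.537 -0.342  0.   ]
 [ 0.539 -0.342  0.002]
 [ 0.541 -0.342  0.   ]
 [ 0.543 -0.342  0.   ]
 [ 0.544 -0.342  0.   ]
 [ 0.546 -0.342  0.001]
 [ 0.548 -0.342 -0.   ]
 [ 0.55  -0.342  0.   ]
 [ 0.551 -0.342  0.001]
 [ 0.553 -0.342  0.001]
 [ 0.554 -0.342  0.002]]
```

View pics/scene5.png

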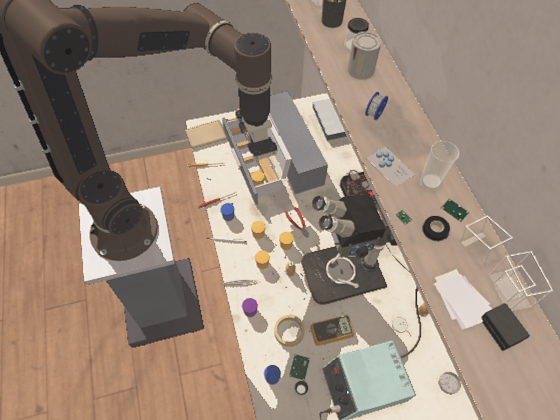

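```bash
python3 - <<'E'
from h import *
P=pts(load('scene0')).reshape(-1,3);P2=pts(load('side5')).reshape(-1,3);P3=pts(load('scene5')).reshape(-1,3);P=np.vstack([P,P2,P3]); P=P[~np.isnan(P[:,0])]
k=(P[:,0]>.5)&(P[:,0]<.75)&(P[:,1]>-.4)&(P[:,1]<-.05)&(P[:,2]>.085)&(P[:,2]<.7)
Q=P[k]; Q=Q[np.argsort(Q[:,0])]; print(len(Q),Q[:400:10].round(3).tolist())
E
```

```text
8713 [[0.556, -0.383, 0.428], [0.559, -0.379, 0.429], [0.561, -0.325, 0.427], [0.562, -0.373, 0.427], [0.562, -0.322, 0.426], [0.563, -0.387, 0.424], [0.564, -0.391, 0.426], [0.564, -0.338, 0.435], [0.565, -0.372, 0.425], [0.565, -0.312, 0.429], [0.566, -0.399, 0.434], [0.566, -0.392, 0.426], [0.567, -0.325, 0.423], [0.567, -0.398, 0.434], [0.568, -0.37, 0.43], [0.568, -0.312, 0.424], [0.569, -0.309, 0.428], [0.569, -0.335, 0.423], [0.569, -0.374, 0.426], [0.57, -0.372, 0.425], [0.57, -0.313, 0.43], [0.57, -0.387, 0.427], [0.571, -0.367, 0.444], [0.571, -0.329, 0.423], [0.571, -0.376, 0.428], [0.572, -0.375, 0.431], [0.572, -0.396, 0.431], [0.573, -0.387, 0.428], [0.573, -0.367, 0.443], [0.573, -0.329, 0.428], [0.574, -0.326, 0.425], [0.574, -0.308, 0.438], [0.574, -0.384, 0.426], [0.575, -0.399, 0.425], [0.575, -0.399, 0.424], [0.575, -0.379, 0.427], [0.575, -0.327, 0.414], [0.576, -0.378, 0.43], [0.576, -0.311, 0.437], [0.576, -0.397, 0.45]]
```

Request:
{"name": "step_arm", "arguments": {
  "commands": [
    [[0, -48, 0], 0],
    [[0, -50, 0], 0],
    [[0, -50, 0], 0],
    [[-1, -50, 0], 0],
    [[-2, -50, 20], 0],
    [[-2, -50, 30], 0],
    [[-2, -46, 30], 0],
    [[0, 0, 0], 0],
    [[0, 0, 0], 0],
    [[0, 0, 0], 0]
  ],
  "gripper": 0
}}

```text
time_s: 18.85
tcp_pos: [0.5369, -0.203, 0.129]
eef_rot: [-180.0, 0.1, -174.9]
contact_force: [0.6, -0.5, 1.2]
gripper_width: 0.0872
```

```bash
python3 - <<'E'
from h import *
wcap('w8'); jars('w8',wpts('w8'))
go([.5365,-.203,.0375],-175)
E
```

```text
w8 [231.  81.] 3356 rect 0.4397 -0.2513 [0.047 0.048] circ 0.4398 -0.251 0.0247 z 0.0519
w8 [284. 214.] 3143 rect 0.5367 -0.2038 [0.048 0.047] circ 0.5368 -0.2035 0.0245 z 0.0519
t 18.9 pos [ 0.537  -0.2029  0.1291] rpy [-1.7999e+02  8.0000e-02 -1.7489e+02] twist 0.1 shift [ 0.6 -0.  91.6] n>= 2
```

View pics/w8.png

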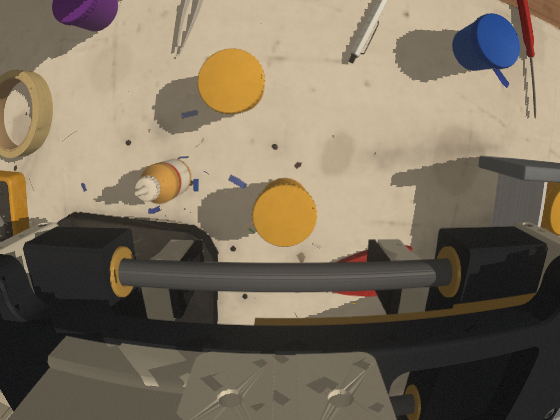

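Request:
{"name": "step_arm", "arguments": {
  "commands": [
    [[0, 0, 35], 0],
    [[0, 0, 30], 0],
    [[0, 0, 18], 0],
    [[0, 0, 8], 0],
    [[0, 0, 0], 0],
    [[0, 0, 0], 0]
  ]
}}

```text
time_s: 19.65
tcp_pos: [0.5373, -0.2037, 0.0384]
eef_rot: [-180.0, 0.1, -174.9]
contact_force: [0.3, -0.5, 0.4]
gripper_width: 0.0881
```

Request:
{"name": "step_arm", "arguments": {
  "commands": [
    [[0, 0, 0], 0],
    [[0, 0, 0], 0],
    [[0, 0, 0], 0],
    [[0, 0, 0], 0],
    [[0, 0, 0], 0],
    [[0, 0, 0], 0]
  ],
  "gripper": 1
}}

```text
time_s: 20.4
tcp_pos: [0.5365, -0.2039, 0.0373]
eef_rot: [-180.0, -0.0, -175.0]
contact_force: [-0.2, 0.9, 0.6]
gripper_width: 0.0495
```

```bash
python3 - <<'E'
from h import *
p=.509*EX+.168*EY; print(p); go([*p,.15],-175)
E
```

```text
[0.49242094 0.21172298]
t 20.4 pos [ 0.5365 -0.2039  0.0373] rpy [-180.     -0.   -174.98] twist 0.0 shift [   7.7  417.8 -112.7] n>= 9
```

Request:
{"name": "step_arm", "arguments": {
  "commands": [
    [[0, 0, -30], 0],
    [[0, 0, -42], 0],
    [[4, 0, -40], 0],
    [[4, 46, 0], 0],
    [[0, 46, 0], 0],
    [[0, 46, 0], 0],
    [[0, 47, 0], 0],
    [[0, 47, 0], 0],
    [[0, 47, 0], 0],
    [[0, 47, 0], 0],
    [[0, 46, 0], 0],
    [[0, 46, 0], 0],
    [[0, 0, 0], 0],
    [[0, 0, 0], 0],
    [[0, 0, 0], 0]
  ]
}}

```text
time_s: 22.28
tcp_pos: [0.4919, 0.211, 0.1492]
eef_rot: [-180.0, -0.0, -175.0]
contact_force: [-0.3, -0.6, -2.0]
gripper_width: 0.0493
```

```bash
python3 - <<'E'
from h import *
p=.509*EX+.168*EY; go([*p,.0532],-175)
E
```

```text
t 22.27 pos [0.4919 0.211  0.1492] rpy [-1.7999e+02 -2.0000e-02 -1.7503e+02] twist -0.0 shift [-0.7  0.7 96. ] n>= 2
```

Request:
{"name": "step_arm", "arguments": {
  "commands": [
    [[-0.5, 0.5, 30], 0],
    [[0, 0, 25], 0],
    [[0, 0, 15], 0],
    [[0, 0, 10], 0],
    [[0, 0, 8], 0],
    [[0, 0, 5], 0],
    [[0, 0, 3], 0],
    [[0, 0, 0], 0],
    [[0, 0, 0], 0]
  ]
}}

```text
time_s: 23.4
tcp_pos: [0.4926, 0.2126, 0.0536]
eef_rot: [180.0, 0.0, -175.0]
contact_force: [-0.1, 0.2, -1.4]
gripper_width: 0.0494
```

Request:
{"name": "step_arm", "arguments": {
  "commands": [
    [[0, 0, 0], 0],
    [[0, 0, 0], 0],
    [[0, 0, 0], 0],
    [[0, 0, 0], 0]
  ],
  "gripper": 0.39
}}

```text
time_s: 23.9
tcp_pos: [0.4925, 0.2124, 0.0534]
eef_rot: [180.0, 0.0, -175.0]
contact_force: [0.1, -0.8, -0.6]
gripper_width: 0.0534
```

Request:
{"name": "step_arm", "arguments": {
  "commands": [
    [[0, 0, -5], 0],
    [[0, 0, -10], 0],
    [[0, 0, -20], 0],
    [[0, 0, -35], 0],
    [[0, 0, -45], 0],
    [[0, 0, -40], 0],
    [[0, 0, 0], 0]
  ]
}}

```text
time_s: 24.78
tcp_pos: [0.4941, 0.2135, 0.2127]
eef_rot: [179.8, 0.4, -175.0]
contact_force: [-0.6, 0.2, -1.0]
gripper_width: 0.0535
```

```bash
python3 - <<'E'
from h import *
wcap('w9'); cap('side','side9'); jars('side9',pts(load('side9')))
go([.439,-.251,.13],-175)
E
```

```text
side9 [487. 190.] 117 rect 0.872 -0.9356 [0.039 0.045] circ 0.8722 -0.9379 0.0249 z 0.0517
side9 [319. 243.] 182 rect 0.4342 -0.2521 [0.041 0.046] circ 0.435 -0.2489 0.0252 z 0.0525
t 24.88 pos [0.4923 0.2125 0.209 ] rpy [ 1.7993e+02  5.0000e-02 -1.7498e+02] twist 0.0 shift [  93.5 -457.1   78.4] n>= 10
```

View pics/w9.png

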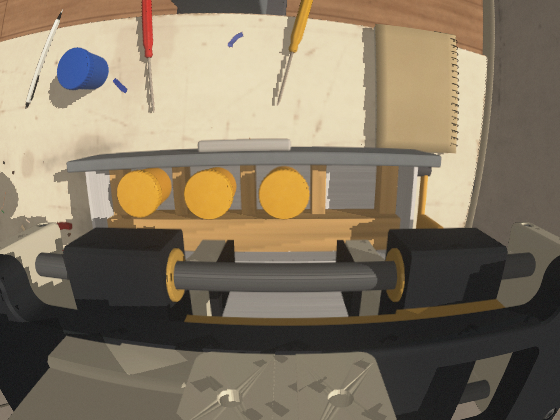

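Three jars stand in wells 4, 3, 2 (px ~145/209/284, row 193). Next: the last jar.

Request:
{"name": "step_arm", "arguments": {
  "commands": [
    [[9, -46, 0], 0],
    [[9, -46, 0], 0],
    [[9, -46, 0], 0],
    [[9, -46, 0], 0],
    [[9, -46, 0], 0],
    [[10, -46, 0], 0],
    [[10, -46, 10], 0],
    [[10, -46, 20], 0],
    [[10, -46, 25], 0],
    [[9, -43, 25], 0],
    [[0, 0, 0], 0],
    [[0, 0, 0], 0],
    [[0, 0, 0], 0]
  ],
  "gripper": 0
}}

```text
time_s: 26.5
tcp_pos: [0.4392, -0.2504, 0.1287]
eef_rot: [-180.0, 0.0, -174.9]
contact_force: [0.0, 0.0, -0.7]
gripper_width: 0.0874
```

```bash
python3 - <<'E'
from h import *
wcap('w10'); jars('w10',wpts('w10'))
go([.4393,-.251,.0395],-175)
E
```

```text
w10 [284. 214.] 3145 rect 0.4389 -0.2517 [0.048 0.048] circ 0.4391 -0.2516 0.0243 z 0.0519
t 26.55 pos [ 0.4393 -0.2503  0.1288] rpy [-1.7999e+02  5.0000e-02 -1.7490e+02] twist 0.1 shift [ 0.2 -0.7 89.3] n>= 2
```

Request:
{"name": "step_arm", "arguments": {
  "commands": [
    [[0, -1, 35], 0],
    [[0, 0, 30], 0],
    [[0, 0, 16], 0],
    [[0, 0, 7], 0],
    [[0, 0, 0], 0],
    [[0, 0, 0], 0]
  ]
}}

```text
time_s: 27.3
tcp_pos: [0.4396, -0.252, 0.0412]
eef_rot: [-180.0, 0.1, -174.9]
contact_force: [0.0, 1.1, -0.3]
gripper_width: 0.0875
```

Request:
{"name": "step_arm", "arguments": {
  "commands": [
    [[0, 0, 0], 0],
    [[0, 0, 0], 0],
    [[0, 0, 0], 0],
    [[0, 0, 0], 0],
    [[0, 0, 0], 0],
    [[0, 0, 0], 0]
  ],
  "gripper": 1
}}

```text
time_s: 28.05
tcp_pos: [0.4389, -0.2521, 0.0403]
eef_rot: [-180.0, 0.0, -175.0]
contact_force: [-0.8, 0.7, 0.3]
gripper_width: 0.0493
```

```bash
python3 - <<'E'
from h import *
p=.509*EX+.2425*EY; print(p); go([*p,.16],-175)
E
```

```text
[0.48592783 0.28593949]
t 28.05 pos [ 0.4389 -0.2521  0.0403] rpy [-180.      0.   -174.98] twist 0.0 shift [ -93.7  531.9 -119.7] n>= 12
```

Request:
{"name": "step_arm", "arguments": {
  "commands": [
    [[0, 0, -30], 0],
    [[0, 0, -45], 0],
    [[0, 0, -45], 0],
    [[-8, 45, 0], 0],
    [[-8, 45, 0], 0],
    [[-8, 45, 0], 0],
    [[-8, 45, 0], 0],
    [[-8, 45, 0], 0],
    [[-8, 45, 0], 0],
    [[-8, 44, 0], 0],
    [[-8, 44, 0], 0],
    [[-8, 44, 0], 0],
    [[-8, 44, 0], 0],
    [[-7, 43, 0], 0],
    [[-7, 43, 0], 0],
    [[0, 0, 0], 0],
    [[0, 0, 0], 0],
    [[0, 0, 0], 0]
  ]
}}

```text
time_s: 30.3
tcp_pos: [0.4857, 0.2851, 0.1602]
eef_rot: [-180.0, -0.0, -175.0]
contact_force: [-0.4, -0.6, -2.7]
gripper_width: 0.0494
```

```bash
python3 - <<'E'
from h import *
p=.509*EX+.2425*EY; go([*p,.0562],-175); wcap('w11'); cap('side','side11')
E
```

```text
t 30.3 pos [0.4857 0.2851 0.1602] rpy [-1.7998e+02 -3.0000e-02 -1.7502e+02] twist -0.0 shift [ -0.3   0.8 104. ] n>= 3
```

View pics/w11.png

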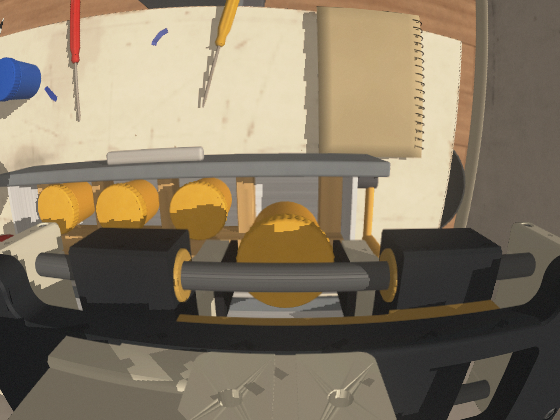

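Request:
{"name": "step_arm", "arguments": {
  "commands": [
    [[0, 0.5, 30], 0],
    [[0, 0, 25], 0],
    [[0, 0, 15], 0],
    [[0, 0, 10], 0],
    [[0, 0, 6], 0],
    [[0, 0, 0], 0],
    [[0, 0, 0], 0]
  ]
}}

```text
time_s: 31.28
tcp_pos: [0.4862, 0.2869, 0.0749]
eef_rot: [180.0, 0.0, -175.0]
contact_force: [0.1, 0.1, -2.3]
gripper_width: 0.0493
```

Request:
{"name": "step_arm", "arguments": {
  "commands": [
    [[0, 0, 5], 0],
    [[0, 0, 5], 0],
    [[0, 0, 4], 0],
    [[0, 0, 3], 0],
    [[0, 0, 0], 0],
    [[0, 0, 0], 0]
  ]
}}

```text
time_s: 32.02
tcp_pos: [0.486, 0.2867, 0.0574]
eef_rot: [180.0, 0.0, -175.0]
contact_force: [-1.0, 0.2, -1.7]
gripper_width: 0.049
```

Request:
{"name": "step_arm", "arguments": {
  "commands": [
    [[0, 0, 1], 0],
    [[0, 0, 0], 0],
    [[0, 0, 0], 0]
  ]
}}

```text
time_s: 32.4
tcp_pos: [0.4859, 0.2866, 0.0564]
eef_rot: [180.0, 0.0, -175.0]
contact_force: [0.5, -0.7, -2.2]
gripper_width: 0.0497
```

Request:
{"name": "step_arm", "arguments": {
  "commands": [
    [[0, 0, 0], 0],
    [[0, 0, 0], 0],
    [[0, 0, 0], 0],
    [[0, 0, 0], 0]
  ],
  "gripper": 0.39
}}

```text
time_s: 32.9
tcp_pos: [0.486, 0.2867, 0.0564]
eef_rot: [180.0, 0.0, -175.0]
contact_force: [-0.5, 0.2, 0.3]
gripper_width: 0.0533
```

Request:
{"name": "step_arm", "arguments": {
  "commands": [
    [[0, 0, -5], 0],
    [[0, 0, -10], 0],
    [[0, 0, -20], 0],
    [[0, 0, -35], 0],
    [[0, 0, -45], 0],
    [[0, 0, -45], 0],
    [[0, 0, -45], 0],
    [[0, 0, 0], 0],
    [[0, 0, 0], 0]
  ]
}}

```text
time_s: 34.02
tcp_pos: [0.4856, 0.2864, 0.2616]
eef_rot: [180.0, 0.0, -175.0]
contact_force: [-0.9, 1.1, -0.2]
gripper_width: 0.0537
```

```bash
python3 - <<'E'
from h import *
go([.58,.2,.34],-175); wcap('w12'); cap('side','side12'); cap('scene','scene12')
E
```

```text
t 34.02 pos [0.4856 0.2864 0.2616] rpy [ 1.7996e+02  1.0000e-02 -1.7499e+02] twist 0.0 shift [-86.5 -94.3 -78.5] n>= 4
```

View pics/w12.png

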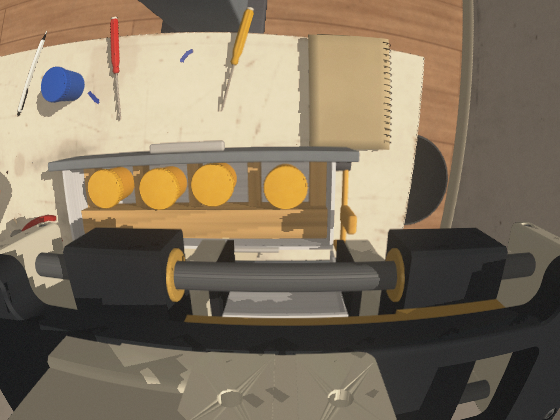

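```bash
cat >> h.py <<'E'
def djars(tag):
    W=wpts(tag); im=cv2.imread(f'pics/{tag}.png'); hsv=cv2.cvtColor(im,cv2.COLOR_BGR2HSV)
    m=((hsv[...,0]>8)&(hsv[...,0]<26)&(hsv[...,1]>150)&(W[...,2]>.060)&(W[...,2]<.074)).astype(np.uint8)
    n,l,s,cen=cv2.connectedComponentsWithStats(m)
    for i in range(1,n):
        if s[i,4]>200:
            P=W[l==i]; q=uv(P).astype(np.float32); A=np.c_[P,np.ones(len(P))]
            co=np.linalg.lstsq(np.c_[P[:,:2],np.ones(len(P))],P[:,2],rcond=None)[0]
            (a,b),rr=cv2.minEnclosingCircle(q); print(tag,cen[i].round(),s[i,4],'uv',round(a,4),round(b,4),round(rr,4),'z',np.median(P[:,2]).round(4),'slope',co[:2].round(3))
E
python3 - <<'E'
from h import *
djars('w12'); djars('w11');djars('w9')
E
```

```text
w12 [212. 185.] 1430 uv 0.5062 0.1609 0.0248 z 0.0669 slope [ 0.003 -0.014]
w12 [285. 187.] 1492 uv 0.5093 0.2429 0.0249 z 0.0669 slope [ 0.01  -0.006]
w12 [104. 188.] 1045 uv 0.5083 0.0185 0.0251 z 0.0669 slope [ 0.009 -0.037]
w12 [159. 189.] 1279 uv 0.5103 0.0948 0.0254 z 0.0669 slope [ 0.013 -0.022]
w11 [198. 210.] 2542 uv 0.5096 0.1691 0.025 z 0.0669 slope [ 0.017 -0.018]
w11 [ 58. 207.] 1371 uv 0.5078 0.0193 0.0252 z 0.0668 slope [ 0.018 -0.047]
w11 [120. 208.] 1812 uv 0.5096 0.0951 0.0251 z 0.0669 slope [ 0.022 -0.031]
w11 [369. 212.] 269 uv 0.5086 0.3085 0.0197 z 0.0721 slope [-0.016  0.119]
w9 [208. 194.] 1894 uv 0.5101 0.0947 0.0249 z 0.0669 slope [ 0.013 -0.012]
w9 [283. 194.] 1990 uv 0.5098 0.1691 0.0252 z 0.0669 slope [ 0.005 -0.004]
w9 [138. 193.] 1609 uv 0.5081 0.0183 0.0252 z 0.0669 slope [ 0.011 -0.029]
```

```bash
python3 - <<'E'
from h import *
p=.539*EX+.3097*EY; print(p); go([*p,.15],-175)
E
```

```text
[0.50995681 0.35549844]
t 34.17 pos [0.4854 0.2862 0.2603] rpy [-1.7993e+02 -8.0000e-02 -1.7498e+02] twist 0.0 shift [-30.6  67.1 110.2] n>= 3
```

```bash
python3 - <<'E'
from h import *
for t,f in(('w3',wpts),('w12',wpts),('scene12',lambda t:pts(load(t))),('side12',lambda t:pts(load(t)))):
    s=f(t).reshape(-1,3); s=s[~np.isnan(s[:,0])]; q=uv(s)
    for lo in np.arange(.09,.21,.02):
        k=(s[:,2]>lo)&(s[:,2]<lo+.02)&(q[:,1]>.0)&(q[:,1]<.29)&(q[:,0]>.555)&(q[:,0]<.7)
        if k.sum()>5: print(t,lo.round(2),k.sum(),np.percentile(q[k,0],[2,50]).round(3))
E
```

```text
w3 0.09 1117 [0.597 0.599]
w3 0.11 5771 [0.6   0.643]
w3 0.13 441 [0.603 0.604]
w3 0.17 4972 [0.594 0.603]
w3 0.19 346 [0.596 0.611]
w12 0.13 1226 [0.603 0.604]
w12 0.15 1039 [0.605 0.607]
w12 0.17 531 [0.593 0.594]
scene12 0.09 141 [0.594 0.598]
scene12 0.11 832 [0.599 0.661]
scene12 0.13 488 [0.601 0.654]
scene12 0.15 7 [0.594 0.603]
scene12 0.17 248 [0.594 0.603]
scene12 0.19 116 [0.592 0.605]
side12 0.09 365 [0.592 0.598]
side12 0.11 373 [0.594 0.601]
side12 0.13 396 [0.597 0.604]
side12 0.15 411 [0.6   0.607]
side12 0.17 333 [0.591 0.606]
side12 0.19 75 [0.589 0.609]
```

Request:
{"name": "step_arm", "arguments": {
  "commands": [
    [[-9, 20, 0], 0],
    [[-9, 24, 25], 0],
    [[-10, 23, 40], 0],
    [[-1, 0, 40], 0],
    [[0, 0, 0], 0],
    [[0, 0, 0], 0]
  ],
  "gripper": 0.5
}}

```text
time_s: 34.92
tcp_pos: [0.5097, 0.3566, 0.1574]
eef_rot: [-180.0, 0.1, -174.9]
contact_force: [0.1, 0.4, 0.7]
gripper_width: 0.044
```

```bash
python3 - <<'E'
from h import *
p=.537*EX+.3097*EY; print(p); go([*p,.092],-175); wcap('w13')
W=wpts('w13'); s=W.reshape(-1,3); s=s[~np.isnan(s[:,0])]; q=uv(s)
k=(s[:,2]>.085)&(s[:,2]<.122)&(q[:,1]>.298)&(q[:,1]<.33)&(q[:,0]<.56)&(q[:,0]>.51)
print(k.sum(), np.percentile(q[k],[2,50,98],axis=0).round(4).tolist(), s[k,2].max() if k.any() else '')
E
```

```text
[0.50796442 0.35532413]
t 34.92 pos [0.5097 0.3566 0.1574] rpy [-1.8000e+02  6.0000e-02 -1.7495e+02] twist 0.1 shift [ 1.9 -1.1 65.4] n>= 2
558 [[0.5277, 0.3049], [0.5335, 0.3095], [0.546, 0.3141]] 0.11813045435064284
```

View pics/w13.png

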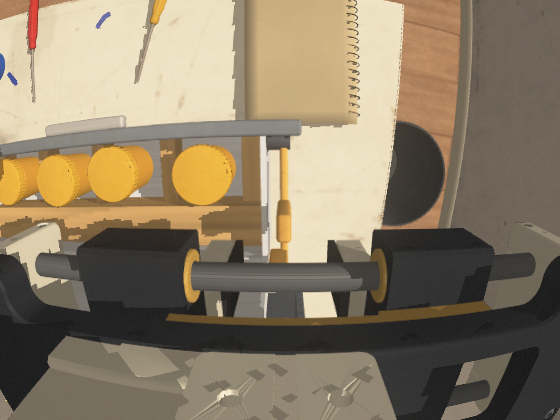

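Request:
{"name": "step_arm", "arguments": {
  "commands": [
    [[1, -1, 25], 0],
    [[0, 0, 22], 0],
    [[0, 0, 12], 0],
    [[0, 0, 6], 0],
    [[0, 0, 0], 0],
    [[0, 0, 0], 0]
  ]
}}

```text
time_s: 35.72
tcp_pos: [0.5084, 0.3552, 0.0922]
eef_rot: [180.0, 0.1, -175.0]
contact_force: [0.3, -0.5, 0.6]
gripper_width: 0.044
```

Request:
{"name": "step_arm", "arguments": {
  "commands": [
    [[0, 0, 0], 0],
    [[0, 0, 0], 0],
    [[0, 0, 0], 0],
    [[0, 0, 0], 0],
    [[0, 0, 0], 0],
    [[0, 0, 0], 0]
  ],
  "gripper": 1,
  "grip_force": 20
}}

```text
time_s: 36.48
tcp_pos: [0.508, 0.3553, 0.0914]
eef_rot: [180.0, 0.0, -175.0]
contact_force: [-0.8, 2.5, -0.2]
gripper_width: 0.0099
```

Request:
{"name": "step_arm", "arguments": {
  "commands": [
    [[2.6, 0, -3.2], 0],
    [[2.8, 0, -2.9], 0],
    [[3.1, 0, -2.8], 0],
    [[3.2, 0, -2.7], 0],
    [[3.4, 0, -2.4], 0],
    [[3.5, 0, -2.3], 0],
    [[3.7, 0, -2.0], 0],
    [[3.7, 0, -1.9], 0],
    [[3.9, 0, -1.6], 0],
    [[3.9, 0, -1.3], 0],
    [[5.8, 0, -1.5], 0],
    [[0, 0, 0], 0],
    [[0, 0, 0], 0]
  ]
}}

```text
time_s: 38.1
tcp_pos: [0.4698, 0.3519, 0.1178]
eef_rot: [179.9, 0.2, -174.9]
contact_force: [3.9, 1.2, 7.2]
gripper_width: 0.0097
```

```bash
python3 - <<'E'
from h import *
print(r.get_state()['contact_force']); wcap('w14'); cap('scene','scene14'); cap('side','side14')
im=cv2.imread('pics/scene14.png'); cv2.imwrite('pics/s14.png',cv2.resize(im[85:225,180:340],None,fx=4,fy=4,interpolation=cv2.INTER_CUBIC))
E
```

```text
[3.87742088 1.21030637 7.18640805]
```

View pics/w14.png

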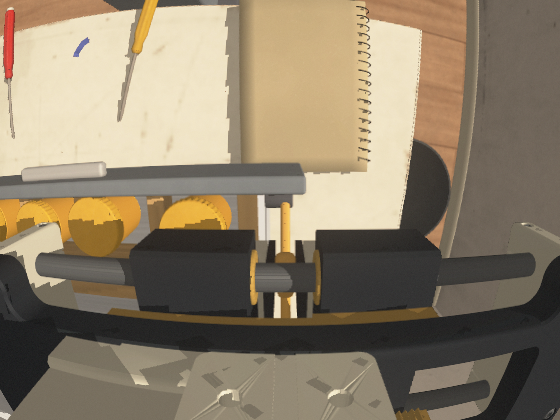

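View pics/s14.png

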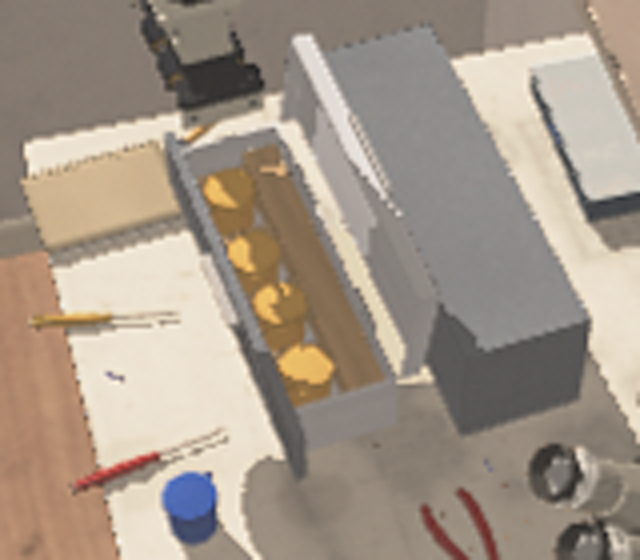

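Request:
{"name": "step_arm", "arguments": {
  "commands": [
    [[0, 0, 0], 0],
    [[0, 0, 0], 0],
    [[0, 0, 0], 0]
  ],
  "gripper": 0.5
}}

```text
time_s: 38.62
tcp_pos: [0.4681, 0.3507, 0.1154]
eef_rot: [-179.9, -0.1, -175.0]
contact_force: [-0.2, 0.2, -0.5]
gripper_width: 0.0343
```

Request:
{"name": "step_arm", "arguments": {
  "commands": [
    [[0, 0, -15], 0],
    [[0, 0, -40], 0],
    [[0, 0, -50], 0],
    [[-20, 0, -50], 0],
    [[-30, 0, -50], 0],
    [[-40, 0, 0], 0],
    [[0, 0, 0], 0],
    [[0, 0, 0], 0]
  ]
}}

```text
time_s: 39.62
tcp_pos: [0.5579, 0.3589, 0.321]
eef_rot: [-180.0, -0.0, -175.0]
contact_force: [-0.1, -0.3, -0.6]
gripper_width: 0.0439
```

```bash
python3 - <<'E'
from h import *
print(r.get_state()['contact_force']); wcap('w15'); cap('scene','scene15'); cap('side','side15'); djars('w15')
W=wpts('w15'); s=W.reshape(-1,3); s=s[~np.isnan(s[:,0])]; q=uv(s)
k=(s[:,2]>.07)&(s[:,2]<.2)&(q[:,1]>.297)&(q[:,1]<.33)&(q[:,0]<.62)&(q[:,0]>.47)
o=np.argsort(q[k,0]); d=np.c_[q[k],s[k,2]][o]; print(k.sum()); print(d[::max(1,len(d)//40)].round(3).tolist())
E
```

```text
[-0.05128628 -0.29606912 -0.5716692 ]
w15 [234. 115.] 1109 uv 0.5043 0.2434 0.0246 z 0.0669 slope [ 0.001 -0.007]
w15 [172. 115.] 1031 uv 0.5017 0.1614 0.025 z 0.0669 slope [ 0.002 -0.024]
w15 [129. 122.] 904 uv 0.5052 0.0952 0.025 z 0.0668 slope [ 0.004 -0.028]
w15 [ 84. 125.] 745 uv 0.504 0.0187 0.0255 z 0.0668 slope [ 0.005 -0.04 ]
917
[[0.471, 0.314, 0.078], [0.472, 0.322, 0.078], [0.473, 0.32, 0.077], [0.474, 0.302, 0.077], [0.475, 0.303, 0.074], [0.477, 0.298, 0.076], [0.479, 0.305, 0.074], [0.481, 0.305, 0.072], [0.483, 0.307, 0.075], [0.485, 0.305, 0.071], [0.493, 0.311, 0.136], [0.496, 0.311, 0.137], [0.498, 0.307, 0.139], [0.501, 0.313, 0.139], [0.504, 0.311, 0.142], [0.507, 0.312, 0.141], [0.509, 0.31, 0.14], [0.512, 0.314, 0.132], [0.514, 0.312, 0.131], [0.516, 0.308, 0.13], [0.519, 0.312, 0.122], [0.521, 0.311, 0.12], [0.525, 0.307, 0.116], [0.527, 0.306, 0.111], [0.528, 0.302, 0.153], [0.529, 0.312, 0.152], [0.531, 0.304, 0.155], [0.533, 0.304, 0.155], [0.534, 0.31, 0.152], [0.536, 0.303, 0.15], [0.538, 0.312, 0.147], [0.54, 0.3, 0.145], [0.542, 0.304, 0.142], [0.544, 0.305, 0.14], [0.546, 0.304, 0.136], [0.548, 0.3, 0.133], [0.55, 0.299, 0.131], [0.552, 0.299, 0.127], [0.554, 0.306, 0.124], [0.576, 0.297, 0.098], [0.578, 0.302, 0.104], [0.583, 0.303, 0.104]]
```

View pics/w15.png

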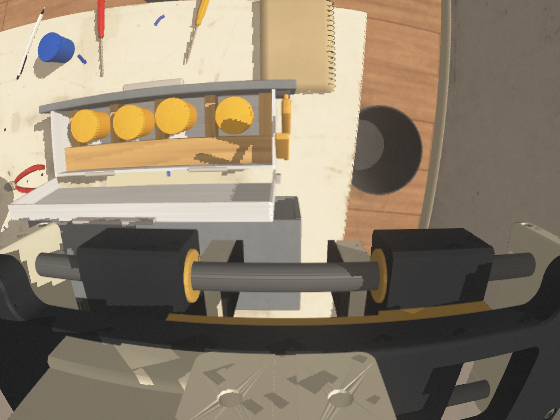

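```bash
python3 - <<'E'
from h import *
p=.501*EX+.3095*EY; print(p); go([*p,.2],-175);go([*p,.117],-175)
E
```

```text
[0.47211884 0.35198729]
t 39.77 pos [0.5575 0.3592 0.3214] rpy [ 1.7999e+02  1.0000e-02 -1.7495e+02] twist 0.1 shift [ 85.8   0.3 121.4] n>= 3
t 39.77 pos [0.5575 0.3592 0.3214] rpy [ 1.7999e+02  1.0000e-02 -1.7495e+02] twist 0.1 shift [ 85.8   0.3 204.4] n>= 5
```

Request:
{"name": "step_arm", "arguments": {
  "commands": [
    [[43, 0, 20], 0],
    [[43, 0, 50], 0],
    [[0, 0, 50], 0],
    [[0, 0, 40], 0],
    [[0, 0, 30], 0],
    [[0, 0, 13], 0],
    [[0, 0, 0], 0],
    [[0, 0, 0], 0]
  ]
}}

```text
time_s: 40.78
tcp_pos: [0.4753, 0.3526, 0.122]
eef_rot: [179.9, 0.1, -175.0]
contact_force: [0.3, -0.1, 0.6]
gripper_width: 0.0439
```

Request:
{"name": "step_arm", "arguments": {
  "commands": [
    [[0, 0, 0], 0],
    [[0, 0, 0], 0],
    [[0, 0, 0], 0],
    [[0, 0, 0], 0],
    [[0, 0, 0], 0]
  ],
  "gripper": 1,
  "grip_force": 20
}}

```text
time_s: 41.4
tcp_pos: [0.4748, 0.3523, 0.1207]
eef_rot: [180.0, 0.0, -175.0]
contact_force: [-0.3, 2.4, -1.0]
gripper_width: 0.0096
```

Request:
{"name": "step_arm", "arguments": {
  "commands": [
    [[2.5, 0, -1], 0],
    [[2.5, 0, -1], 0],
    [[2.5, 0, -0.7], 0],
    [[2.5, 0, -0.5], 0],
    [[2, 0, -0.3], 0],
    [[0, 0, 0], 0],
    [[0, 0, 0], 0]
  ]
}}

```text
time_s: 42.28
tcp_pos: [0.4631, 0.3512, 0.1247]
eef_rot: [180.0, 0.1, -175.0]
contact_force: [2.6, 1.3, 3.3]
gripper_width: 0.0096
```

Request:
{"name": "step_arm", "arguments": {
  "commands": [
    [[0, 0, 0], 0],
    [[0, 0, 0], 0],
    [[0, 0, 0], 0]
  ],
  "gripper": 0.5
}}

```text
time_s: 42.65
tcp_pos: [0.4623, 0.3503, 0.1235]
eef_rot: [-179.9, -0.1, -175.0]
contact_force: [-0.4, 0.2, 0.4]
gripper_width: 0.0347
```

Request:
{"name": "step_arm", "arguments": {
  "commands": [
    [[0, 0, -15], 0],
    [[0, 0, -40], 0],
    [[0, 0, -50], 0],
    [[-20, 0, -50], 0],
    [[-30, 0, -40], 0],
    [[-40, 0, 0], 0],
    [[0, 0, 0], 0],
    [[0, 0, 0], 0]
  ]
}}

```text
time_s: 43.65
tcp_pos: [0.5522, 0.3584, 0.3192]
eef_rot: [-180.0, -0.0, -175.0]
contact_force: [0.2, 0.6, -0.3]
gripper_width: 0.0435
```

```bash
python3 - <<'E'
from h import *
wcap('w16'); cap('scene','scene16'); cap('side','side16'); djars('w16')
W=wpts('w16'); s=W.reshape(-1,3); s=s[~np.isnan(s[:,0])]; q=uv(s)
k=(s[:,2]>.085)&(s[:,2]<.2)&(q[:,1]>.297)&(q[:,1]<.33)&(q[:,0]<.57)&(q[:,0]>.46)
o=np.argsort(q[k,0]); d=np.c_[q[k],s[k,2]][o]; print(k.sum()); print(d[::max(1,len(d)//40)].round(3).tolist())
st=r.get_state(); print(st['tcp_pos'])
for t in ['w16']:
    for lo in np.arange(.09,.21,.02):
        k=(s[:,2]>lo)&(s[:,2]<lo+.02)&(q[:,1]>.0)&(q[:,1]<.29)&(q[:,0]>.555)&(q[:,0]<.7)
        if k.sum()>5: print(t,lo.round(2),k.sum(),np.percentile(q[k,0],[2,50]).round(3))
E
```

```text
w16 [233. 119.] 1115 uv 0.5048 0.2436 0.0245 z 0.0669 slope [ 0.001 -0.01 ]
w16 [172. 120.] 1038 uv 0.5018 0.1611 0.0248 z 0.0668 slope [-0.004 -0.025]
w16 [128. 126.] 901 uv 0.5054 0.095 0.0252 z 0.0669 slope [ 0.011 -0.023]
w16 [ 84. 129.] 754 uv 0.5027 0.0192 0.0253 z 0.0668 slope [-0.    -0.041]
728
[[0.481, 0.308, 0.135], [0.483, 0.313, 0.137], [0.485, 0.308, 0.139], [0.488, 0.311, 0.142], [0.49, 0.307, 0.144], [0.492, 0.309, 0.145], [0.494, 0.308, 0.146], [0.496, 0.308, 0.144], [0.498, 0.306, 0.142], [0.5, 0.311, 0.14], [0.502, 0.308, 0.138], [0.504, 0.308, 0.136], [0.506, 0.311, 0.133], [0.508, 0.311, 0.131], [0.51, 0.312, 0.129], [0.513, 0.304, 0.159], [0.514, 0.307, 0.16], [0.515, 0.311, 0.16], [0.516, 0.299, 0.163], [0.517, 0.304, 0.165], [0.518, 0.306, 0.162], [0.519, 0.309, 0.162], [0.52, 0.306, 0.159], [0.522, 0.305, 0.158], [0.523, 0.302, 0.157], [0.524, 0.306, 0.156], [0.526, 0.299, 0.152], [0.528, 0.3, 0.152], [0.529, 0.306, 0.151], [0.53, 0.307, 0.15], [0.532, 0.301, 0.149], [0.533, 0.303, 0.147], [0.534, 0.311, 0.145], [0.536, 0.305, 0.145], [0.537, 0.306, 0.142], [0.538, 0.312, 0.14], [0.541, 0.309, 0.14], [0.542, 0.308, 0.137], [0.544, 0.305, 0.137], [0.545, 0.306, 0.135], [0.547, 0.312, 0.131]]
[0.55183548 0.35866849 0.3195927 ]
w16 0.09 1120 [0.592 0.594]
w16 0.11 3398 [0.595 0.634]
w16 0.13 895 [0.598 0.599]
w16 0.17 4355 [0.589 0.598]
w16 0.19 390 [0.604 0.606]
```

View pics/w16.png

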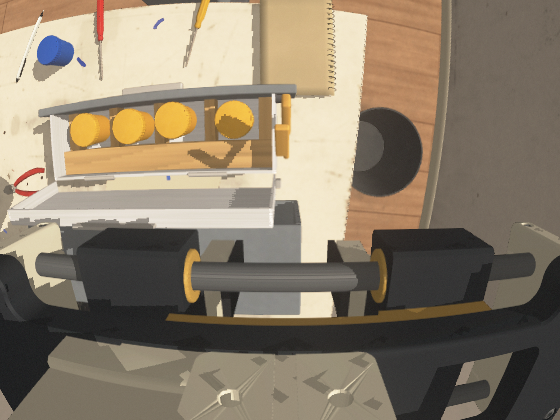

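```bash
python3 - <<'E'
from h import *
p=.640*EX+.131*EY; print(p); go([*p,.30],-175)
s=pts(load('scene16')).reshape(-1,3); s=s[~np.isnan(s[:,0])]; q=uv(s)
k=(s[:,2]>.13)&(s[:,2]<.5)&(q[:,1]>-.1)&(q[:,1]<.3)&(q[:,0]>.625)&(q[:,0]<.8); print(k.sum(), s[k][::50].round(3).tolist()[:30])
E
```

```text
[0.6261472  0.18628118]
t 43.8 pos [0.5518 0.3587 0.3196] rpy [ 1.7999e+02  2.0000e-02 -1.7494e+02] twist 0.1 shift [ -59.  -178.2   19.6] n>= 4
2604 [[0.762, 0.368, 0.442], [0.757, 0.341, 0.443], [0.734, 0.335, 0.436], [0.745, 0.312, 0.439], [0.747, 0.297, 0.439], [0.744, 0.278, 0.442], [0.742, 0.261, 0.444], [0.734, 0.274, 0.423], [0.769, 0.237, 0.437], [0.74, 0.224, 0.442], [0.774, 0.203, 0.443], [0.753, 0.201, 0.438], [0.782, 0.177, 0.443], [0.748, 0.176, 0.439], [0.777, 0.161, 0.437], [0.733, 0.169, 0.429], [0.751, 0.136, 0.445], [0.774, 0.125, 0.441], [0.79, 0.113, 0.44], [0.739, 0.111, 0.441], [0.752, 0.099, 0.44], [0.76, 0.086, 0.442], [0.771, 0.078, 0.438], [0.775, 0.063, 0.443], [0.782, 0.055, 0.441], [0.779, 0.046, 0.442], [0.778, 0.036, 0.443], [0.777, 0.032, 0.438], [0.763, 0.021, 0.444], [0.739, 0.024, 0.439]]
```

View pics/side16.png

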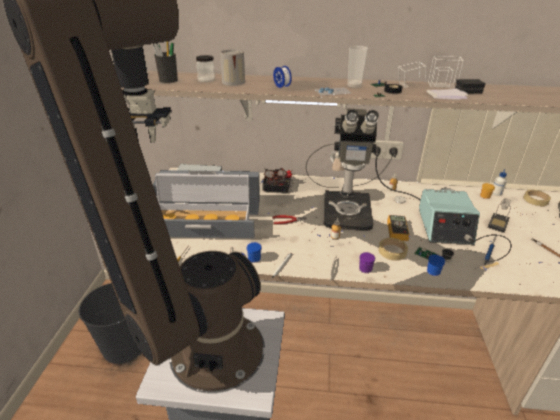

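Request:
{"name": "step_arm", "arguments": {
  "commands": [
    [[-14, -45, 10], 0],
    [[-15, -45, 10], 0],
    [[-15, -45, 10], 0],
    [[-15, -43, 10], 0],
    [[0, 0, 0], 0],
    [[0, 0, 0], 0]
  ],
  "gripper": 1
}}

```text
time_s: 44.55
tcp_pos: [0.6266, 0.1867, 0.2796]
eef_rot: [180.0, 0.0, -175.0]
contact_force: [-0.2, -0.4, 0.1]
gripper_width: 0.0008
```

```bash
python3 - <<'E'
from h import *
p=.640*EX+.131*EY; go([*p,.172],-175); cap('side','side17'); wcap('w17')
W=wpts('w17'); s=W.reshape(-1,3); s=s[~np.isnan(s[:,0])]; q=uv(s)
for lo in np.arange(.15,.22,.01):
        k=(s[:,2]>lo)&(s[:,2]<lo+.01)&(q[:,1]>.0)&(q[:,1]<.27)&(q[:,0]>.555)&(q[:,0]<.7)
        if k.sum()>5: print(lo.round(2),k.sum(),np.percentile(q[k,0],[2,50,98]).round(3))
E
```

```text
t 44.55 pos [0.6266 0.1867 0.2796] rpy [ 1.7998e+02  3.0000e-02 -1.7498e+02] twist 0.0 shift [  0.5  -0.5 107.6] n>= 3
0.18 7514 [0.59  0.599 0.61 ]
0.19 951 [0.605 0.607 0.61 ]
```

View pics/w17.png

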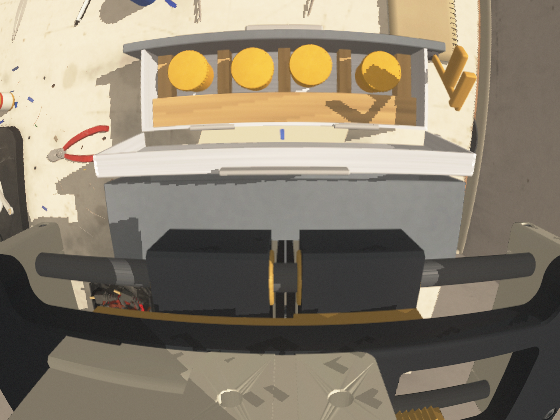

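Request:
{"name": "step_arm", "arguments": {
  "commands": [
    [[0, 0, 40], 0],
    [[0, 0, 40], 0],
    [[0, 0, 20], 0],
    [[0, 0, 8], 0],
    [[0, 0, 0], 0],
    [[0, 0, 0], 0]
  ]
}}

```text
time_s: 45.4
tcp_pos: [0.6274, 0.1872, 0.1724]
eef_rot: [180.0, 0.1, -174.9]
contact_force: [0.4, -0.3, 0.3]
gripper_width: 0.0003
```

Request:
{"name": "step_arm", "arguments": {
  "commands": [
    [[10, 0, 0], 0],
    [[10, 0, 0], 0],
    [[12, 0, -3.3], 0],
    [[12, 0, -3.2], 0],
    [[12.5, 0, -0.8], 0],
    [[12.5, 0, -0.2], 0],
    [[0, 0, 0], 0]
  ]
}}

```text
time_s: 46.28
tcp_pos: [0.5569, 0.1805, 0.1788]
eef_rot: [180.0, -0.0, -175.0]
contact_force: [0.7, -0.2, -0.1]
gripper_width: 0.0002
```

```bash
python3 - <<'E'
from h import *
cap('side','side18'); print(r.get_state()['contact_force'])
im=cv2.imread('pics/side18.png'); cv2.imwrite('pics/s18.png',cv2.resize(im[110:260,110:310],None,fx=4,fy=4,interpolation=cv2.INTER_CUBIC))
E
```

```text
[0.18560545 0.00839012 0.54268679]
```

View pics/s18.png

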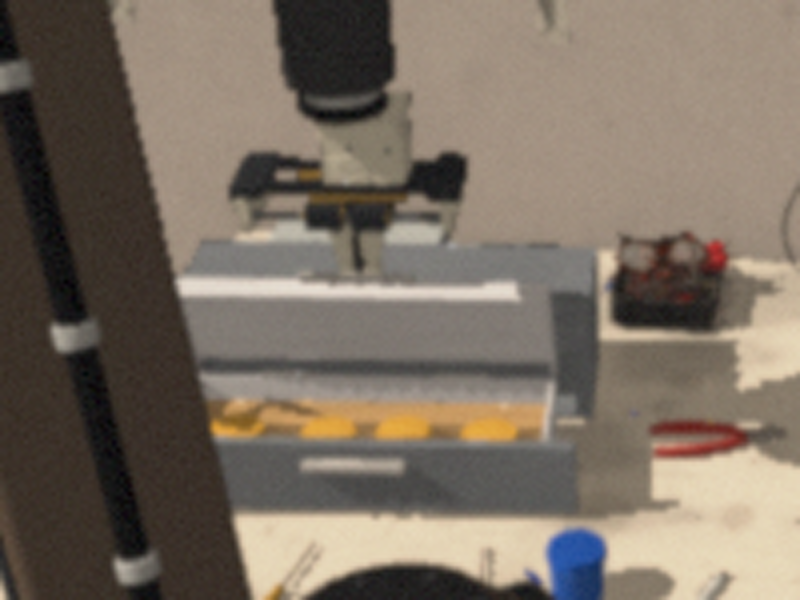

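Request:
{"name": "step_arm", "arguments": {
  "commands": [
    [[12.3, 0, 2.2], 0],
    [[12.1, 0, 3.4], 0],
    [[11.4, 0, 5.2], 0],
    [[10.9, 0, 6.2], 0],
    [[9.8, 0, 8], 0],
    [[9, 0, 9], 0],
    [[0, 0, 0], 0]
  ]
}}

```text
time_s: 47.2
tcp_pos: [0.4915, 0.1743, 0.1435]
eef_rot: [-180.0, -0.1, -175.0]
contact_force: [0.5, 0.2, -0.9]
gripper_width: 0.0005
```

Request:
{"name": "step_arm", "arguments": {
  "commands": [
    [[4, 0, 5], 0],
    [[3.6, 0, 5], 0],
    [[3.4, 0, 5], 0],
    [[3, 0, 5.5], 0],
    [[2, 0, 4.5], 0],
    [[2, 0, 4.5], 0],
    [[1.8, 0, 4.8], 0],
    [[1, 0, 3], 0],
    [[1, 0, 3], 0],
    [[0, 0, 0], 0]
  ]
}}

```text
time_s: 48.45
tcp_pos: [0.4707, 0.1726, 0.1039]
eef_rot: [-180.0, -0.1, -175.0]
contact_force: [0.5, 1.0, -0.3]
gripper_width: 0.0007
```

```bash
python3 - <<'E'
from h import *
c=cap('side','side19'); cap('scene','scene19'); print(r.get_state()['contact_force'])
for t in('side19','scene19'):
    im=cv2.imread(f'pics/{t}.png'); 
    im=im[110:260,110:310] if t=='side19' else im[85:225,180:340]
    cv2.imwrite(f'pics/c_{t}.png',cv2.resize(im,None,fx=4,fy=4,interpolation=cv2.INTER_CUBIC))
    s=pts(load(t)).reshape(-1,3); s=s[~np.isnan(s[:,0])]; q=uv(s)
    k=(s[:,2]>.07)&(s[:,2]<.15)&(q[:,1]>-.02)&(q[:,1]<.09)&(q[:,0]>.44)&(q[:,0]<.59)
    if k.sum()>20: print(t,k.sum(),np.polyfit(q[k,0],s[k,2],1),np.median(s[k,2]))
E
```

```text
[-0.08236923 -0.19075691  0.15513907]
side19 764 [0.14397897 0.02623082] 0.10213801749613999
scene19 791 [0.02263929 0.09084499] 0.1031162400677299
```

View pics/c_side19.png

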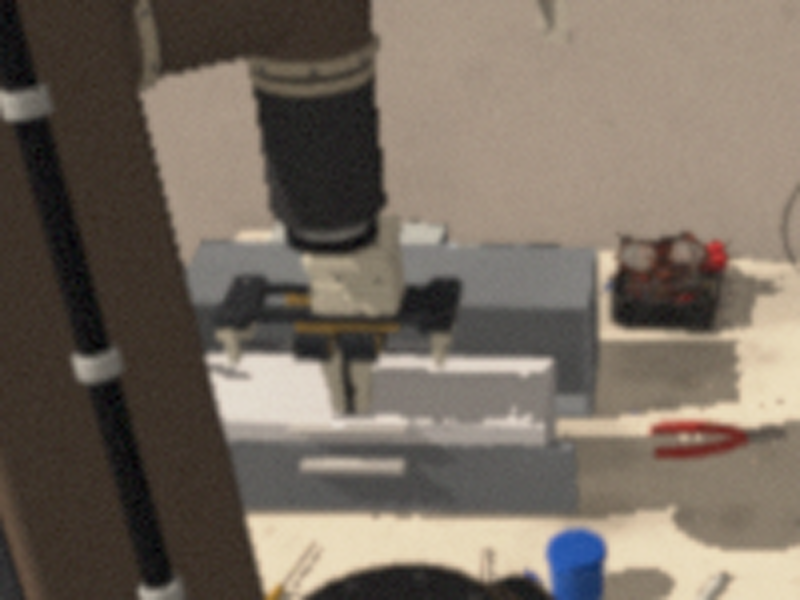

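View pics/c_scene19.png

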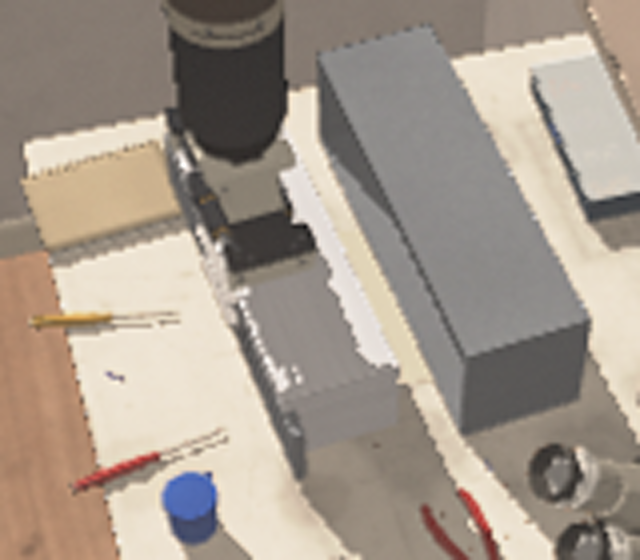

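Request:
{"name": "step_arm", "arguments": {
  "commands": [
    [[0, 0, 1], 0],
    [[0, 0, 1], 0],
    [[0, 0, 1], 0],
    [[0, 0, 1], 0],
    [[0, 0, 0], 0]
  ]
}}

```text
time_s: 49.18
tcp_pos: [0.4724, 0.173, 0.102]
eef_rot: [180.0, 0.2, -174.9]
contact_force: [-1.7, -3.6, 14.7]
gripper_width: 0.0007
```

```bash
python3 - <<'E'
from h import *
p=.5205*EX+.310*EY; print(p); go([*p,.22],-175)
E
```

```text
[0.49150106 0.35418492]
t 49.17 pos [0.4724 0.173  0.102 ] rpy [ 1.8000e+02  1.5000e-01 -1.7492e+02] twist 0.1 shift [ -35.1  178.9 -117.9] n>= 5
```

Request:
{"name": "step_arm", "arguments": {
  "commands": [
    [[0, 0, -20], 0],
    [[0, 0, -50], 0],
    [[-9, 45, -50], 0],
    [[-9, 45, 0], 0],
    [[-9, 45, 0], 0],
    [[-8, 44, 0], 0],
    [[0, 0, 0], 0],
    [[0, 0, 0], 0]
  ]
}}

```text
time_s: 50.18
tcp_pos: [0.4897, 0.3505, 0.2157]
eef_rot: [-180.0, -0.0, -175.0]
contact_force: [0.3, -0.2, -0.2]
gripper_width: 0.0004
```

```bash
python3 - <<'E'
from h import *
wcap('w20'); st=r.get_state(); print(st['tcp_pos'],uv(st['tcp_pos']),st['contact_force'])
c=cap('side','side20'); cap('scene','scene20')
for t,f in(('w20',wpts),('side20',lambda t:pts(load(t))),('scene20',lambda t:pts(load(t)))):
    s=f(t).reshape(-1,3); s=s[~np.isnan(s[:,0])]; q=uv(s)
    k=(s[:,2]>.12)&(s[:,2]<.175)&(q[:,1]>.29)&(q[:,1]<.33)&(q[:,0]<.58)&(q[:,0]>.46)
    o=np.argsort(q[k,0]); d=np.c_[q[k],s[k,2]][o]; print(t,k.sum(),d[::max(1,len(d)//25)].round(3).tolist())
    k=(s[:,2]>.07)&(s[:,2]<.13)&(q[:,1]>-.02)&(q[:,1]<.19)&(q[:,0]>.475)&(q[:,0]<.57)
    if k.sum()>20: print(t,'lid',k.sum(),np.polyfit(q[k,0],s[k,2],1),np.median(s[k,2]))
E
```

```text
[0.48974155 0.35006907 0.21600543] [0.51838846 0.30605317] [-0.17348082  0.81761589 -0.08566084]
w20 1060 [[0.481, 0.309, 0.135], [0.484, 0.308, 0.138], [0.486, 0.309, 0.139], [0.488, 0.307, 0.14], [0.489, 0.31, 0.143], [0.491, 0.308, 0.144], [0.493, 0.307, 0.146], [0.496, 0.309, 0.146], [0.498, 0.307, 0.143], [0.501, 0.309, 0.14], [0.504, 0.312, 0.136], [0.507, 0.313, 0.133], [0.511, 0.309, 0.129], [0.514, 0.309, 0.159], [0.515, 0.304, 0.161], [0.516, 0.308, 0.16], [0.517, 0.306, 0.162], [0.517, 0.312, 0.159], [0.518, 0.311, 0.163], [0.52, 0.31, 0.163], [0.522, 0.31, 0.161], [0.524, 0.306, 0.158], [0.527, 0.302, 0.155], [0.529, 0.312, 0.15], [0.532, 0.307, 0.15], [0.541, 0.306, 0.139]]
w20 lid 12360 [0.00039345 0.1016343 ] 0.10183350649409598
side20 0 []
side20 lid 863 [0.00271117 0.10088125] 0.10228049694356256
scene20 71 [[0.482, 0.309, 0.137], [0.483, 0.313, 0.138], [0.486, 0.309, 0.141], [0.487, 0.302, 0.136], [0.49, 0.306, 0.147], [0.492, 0.306, 0.125], [0.493, 0.304, 0.143], [0.493, 0.319, 0.139], [0.494, 0.305, 0.153], [0.497, 0.307, 0.133], [0.497, 0.304, 0.146], [0.499, 0.305, 0.123], [0.501, 0.308, 0.125], [0.502, 0.308, 0.141], [0.504, 0.306, 0.126], [0.507, 0.301, 0.136], [0.512, 0.307, 0.123], [0.514, 0.303, 0.163], [0.517, 0.3, 0.165], [0.518, 0.312, 0.121], [0.519, 0.307, 0.163], [0.52, 0.298, 0.161], [0.523, 0.297, 0.155], [0.523, 0.31, 0.158], [0.526, 0.307, 0.155], [0.527, 0.298, 0.152], [0.528, 0.306, 0.123], [0.531, 0.311, 0.149], [0.532, 0.301, 0.148], [0.533, 0.31, 0.123], [0.535, 0.314, 0.124], [0.536, 0.301, 0.141], [0.539, 0.311, 0.142], [0.54, 0.303, 0.138], [0.542, 0.297, 0.142], [0.545, 0.306, 0.138]]
scene20 lid 1177 [-0.00575503  0.10565472] 0.10278285401509302
```

View pics/w20.png

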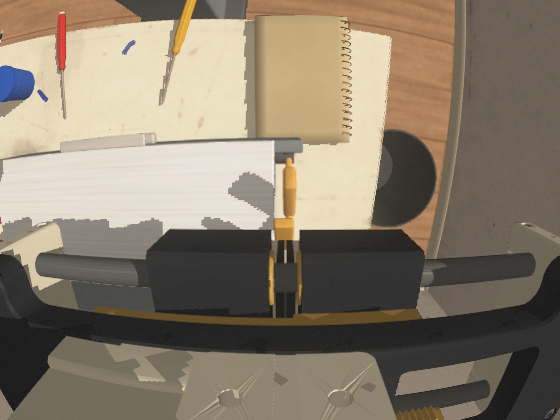

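Request:
{"name": "step_arm", "arguments": {
  "commands": [
    [[-2.5, 4, 25], 0],
    [[0, 0, 20], 0],
    [[0, 0, 6], 0],
    [[0, 0, 0], 0],
    [[0, 0, 0], 0]
  ]
}}

```text
time_s: 50.95
tcp_pos: [0.4925, 0.3551, 0.1664]
eef_rot: [179.9, 0.1, -175.0]
contact_force: [0.9, -0.1, -0.5]
gripper_width: 0.0005
```

Request:
{"name": "step_arm", "arguments": {
  "commands": [
    [[0, 0, 2], 0],
    [[-8.7, 0, 4.7], 0],
    [[-7.2, 0, 4.9], 0],
    [[-6.7, 0, 5.5], 0],
    [[-6.2, 0, 6.1], 0],
    [[0, 0, 0], 0]
  ]
}}

```text
time_s: 51.7
tcp_pos: [0.5225, 0.3578, 0.142]
eef_rot: [180.0, 0.1, -175.0]
contact_force: [2.1, 0.5, 2.8]
gripper_width: 0.0006
```

Request:
{"name": "step_arm", "arguments": {
  "commands": [
    [[-5.6, 0, 6.6], 0],
    [[-5, 0, 7.2], 0],
    [[-4.4, 0, 7.6], 0],
    [[-2.7, 0, 6], 0],
    [[0, 0, 0], 0]
  ]
}}

```text
time_s: 52.32
tcp_pos: [0.5375, 0.3582, 0.1132]
eef_rot: [-179.9, -0.1, -175.0]
contact_force: [-0.3, 0.0, -0.1]
gripper_width: 0.0008
```

Request:
{"name": "step_arm", "arguments": {
  "commands": [
    [[-0.5, 0, 1], 0],
    [[0, 0, 1], 0],
    [[0, 0, 1], 0],
    [[0, 0, 0], 0]
  ]
}}

```text
time_s: 52.82
tcp_pos: [0.5388, 0.359, 0.1121]
eef_rot: [180.0, 0.0, -175.0]
contact_force: [-1.5, -0.8, 3.7]
gripper_width: 0.0004
```

Request:
{"name": "step_arm", "arguments": {
  "commands": [
    [[0, 0, 1], 0],
    [[0, 0, 1], 0],
    [[0, 0, 0], 0]
  ]
}}

```text
time_s: 53.2
tcp_pos: [0.5396, 0.3592, 0.1115]
eef_rot: [180.0, 0.1, -174.9]
contact_force: [-1.4, -2.0, 10.1]
gripper_width: 0.0007
```

Request:
{"name": "step_arm", "arguments": {
  "commands": [
    [[0, 0, -20], 0],
    [[0, 0, -50], 0],
    [[0, 0, -50], 0],
    [[-20, -20, -50], 0],
    [[-20, -30, 0], 0],
    [[0, 0, 0], 0],
    [[0, 0, 0], 0]
  ]
}}

```text
time_s: 54.08
tcp_pos: [0.5828, 0.3126, 0.279]
eef_rot: [-180.0, -0.1, -175.0]
contact_force: [-0.4, -0.0, 0.3]
gripper_width: 0.0004
```

```bash
python3 - <<'E'
from h import *
wcap('w21'); st=r.get_state(); print(st['tcp_pos'],uv(st['tcp_pos']),st['contact_force'])
s=wpts('w21').reshape(-1,3); s=s[~np.isnan(s[:,0])]; q=uv(s)
k=(s[:,2]>.09)&(s[:,2]<.175)&(q[:,1]>.3)&(q[:,1]<.33)&(q[:,0]<.59)&(q[:,0]>.46)
o=np.argsort(q[k,0]); d=np.c_[q[k],s[k,2]][o]; print(k.sum(),d[::max(1,len(d)//25)].round(3).tolist())
k=(s[:,2]>.07)&(s[:,2]<.13)&(q[:,1]>-.02)&(q[:,1]<.19)&(q[:,0]>.475)&(q[:,0]<.57)
print('lid',k.sum(),np.polyfit(q[k,0],s[k,2],1),np.median(s[k,2]))
k=(abs(s[:,2]-.08)<.003)&(q[:,0]<.49)&(q[:,0]>.44)&(q[:,1]>.305)&(q[:,1]<.319); print('panel',np.percentile(q[k,0],[2,98]) if k.any() else '')
k=(abs(s[:,2]-.065)<.006)&(q[:,0]<.47)&(q[:,0]>.4)&(q[:,1]>.05)&(q[:,1]<.25); print('pull',np.percentile(q[k],[2,98],axis=0) if k.any() else '')
E
```

```text
[0.58264272 0.3128729  0.27896556] [0.60769426 0.26090166] [ 0.52526764  0.32170873 -0.87187997]
363 [[0.524, 0.312, 0.113], [0.525, 0.308, 0.115], [0.527, 0.305, 0.1], [0.528, 0.314, 0.114], [0.529, 0.313, 0.115], [0.53, 0.312, 0.115], [0.531, 0.31, 0.115], [0.532, 0.309, 0.116], [0.533, 0.307, 0.115], [0.534, 0.306, 0.115], [0.536, 0.305, 0.095], [0.537, 0.313, 0.115], [0.538, 0.312, 0.117], [0.539, 0.311, 0.116], [0.54, 0.31, 0.116], [0.541, 0.309, 0.117], [0.542, 0.308, 0.115], [0.549, 0.302, 0.091], [0.555, 0.301, 0.091], [0.565, 0.31, 0.109], [0.566, 0.302, 0.112], [0.567, 0.301, 0.111], [0.568, 0.304, 0.111], [0.57, 0.309, 0.113], [0.571, 0.306, 0.113], [0.572, 0.306, 0.112]]
lid 13556 [0.00032526 0.10166575] 0.10183389700626444
panel [0.46282463 0.47480027]
pull [[0.45350018 0.17336708]
 [0.45485066 0.1749786 ]]
```

View pics/w21.png

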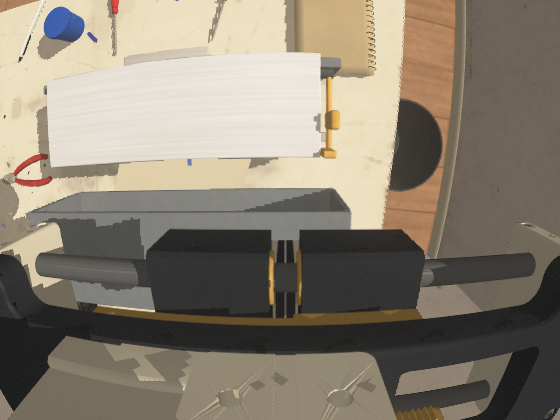

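```bash
python3 - <<'E'
from h import *
s=wpts('w21').reshape(-1,3); s=s[~np.isnan(s[:,0])]; q=uv(s)
k=(abs(s[:,2]-.128)<.003)&(q[:,0]>.58)&(q[:,0]<.8)&(q[:,1]>-.1)&(q[:,1]<.4); print(np.percentile(q[k],[1,50,99],axis=0),np.percentile(s[k,2],[2,50,98]))
k=(s[:,2]>.02)&(s[:,2]<.124)&(q[:,0]>.58)&(q[:,0]<.8)&(q[:,1]>-.05)&(q[:,1]<.32); print(np.percentile(q[k],[1,50,99],axis=0))
p=.425*EX+.045*EY; print(p); go([*p,.28],-175)
E
```

```text
[[ 0.62464013 -0.04875668]
 [ 0.64154064  0.09626968]
 [ 0.74228126  0.3206879 ]] [0.12612016 0.12783862 0.12926343]
[[ 0.62380663 -0.04594068]
 [ 0.62474807  0.16023403]
 [ 0.62584466  0.31788352]]
[0.41946074 0.08186995]
t 54.12 pos [0.5826 0.3129 0.279 ] rpy [-1.7997e+02 -6.0000e-02 -1.7498e+02] twist 0.0 shift [ 182.7 -215.9   -0.8] n>= 6
```

Request:
{"name": "step_arm", "arguments": {
  "commands": [
    [[26, -31, 0], 0],
    [[26, -31, 0], 0],
    [[26, -31, 0], 0],
    [[26, -31, 0], 0],
    [[26, -31, 0], 0],
    [[26, -31, 0], 0],
    [[26.5, -30, 0], 0],
    [[0, 0, 40], 0],
    [[0, 0, 40], 0],
    [[0, 0, 40], 0],
    [[0, 0, 0], 0],
    [[0, 0, 0], 0]
  ]
}}

```text
time_s: 55.62
tcp_pos: [0.421, 0.0822, 0.161]
eef_rot: [180.0, 0.1, -174.9]
contact_force: [0.0, -0.2, 0.0]
gripper_width: 0.0007
```

```bash
python3 - <<'E'
from h import *
p=.425*EX+.045*EY; go([*p,.070],-175); wcap('w22')
E
```

```text
t 55.62 pos [0.421  0.0822 0.161 ] rpy [ 1.8000e+02  7.0000e-02 -1.7491e+02] twist 0.1 shift [ 1.6 -0.2 91. ] n>= 2
```

View pics/w22.png

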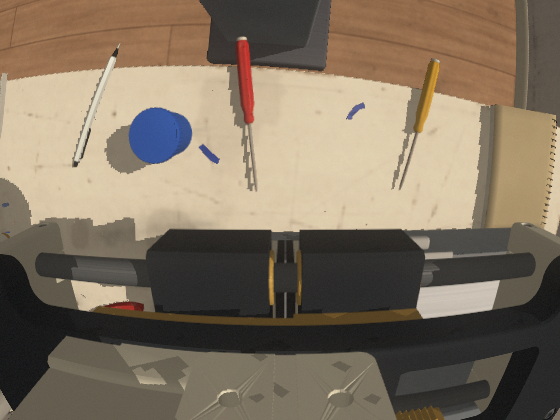

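Request:
{"name": "step_arm", "arguments": {
  "commands": [
    [[0, 0, 35], 0],
    [[0, 0, 30], 0],
    [[0, 0, 18], 0],
    [[0, 0, 7], 0],
    [[0, 0, 0], 0],
    [[-10, 0, 0], 0],
    [[-10, 0, 0], 0],
    [[-4, 0, 0], 0],
    [[-4, 0, 0], 0],
    [[-5, 0, 0], 0],
    [[-6, 0, 0], 0],
    [[-6, 0, 0], 0],
    [[0, 0, 0], 0]
  ]
}}

```text
time_s: 57.3
tcp_pos: [0.466, 0.0857, 0.0697]
eef_rot: [180.0, 0.1, -175.0]
contact_force: [0.6, 0.4, -0.3]
gripper_width: 0.0005
```

```bash
python3 - <<'E'
from h import *
cap('side','side23'); cap('scene','scene23')
im=cv2.imread('pics/scene23.png')[85:225,180:340]; cv2.imwrite('pics/c23.png',cv2.resize(im,None,fx=4,fy=4,interpolation=cv2.INTER_CUBIC))
s=pts(load('side23')).reshape(-1,3); s=s[~np.isnan(s[:,0])]; q=uv(s)
k=(s[:,2]>.02)&(s[:,2]<.075)&(q[:,0]>.44)&(q[:,0]<.56)&(q[:,1]>-.05)&(q[:,1]<.3); print(k.sum(),np.percentile(q[k,0],[10,50,90]))
E
```

```text
1061 [0.47788701 0.4821413  0.48578997]
```

View pics/c23.png

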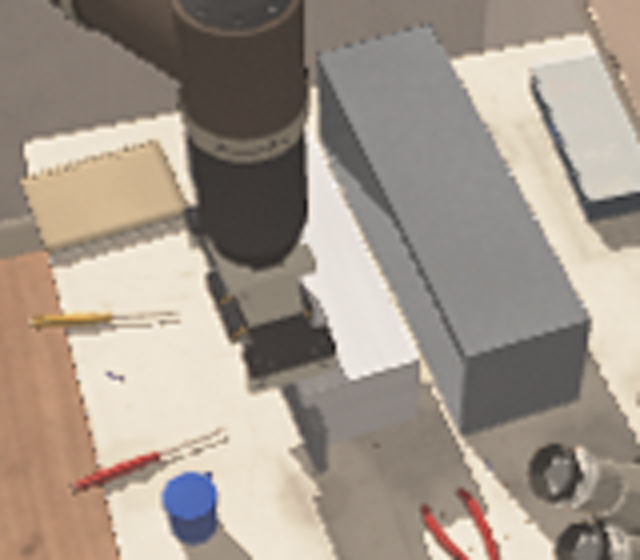

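Request:
{"name": "step_arm", "arguments": {
  "commands": [
    [[-5, 0, 0], 0],
    [[-7, 0, 0], 0],
    [[-8, 0, 0], 0],
    [[-8, 0, 0], 0],
    [[-8, 0, 0], 0],
    [[-8, 0, 0], 0],
    [[-8, 0, 0], 0],
    [[-8, 0, 0], 0],
    [[-8, 0, 0], 0],
    [[-8, 0, 0], 0],
    [[-8, 0, 0], 0],
    [[-8, 0, 0], 0],
    [[-8, 0, 0], 0],
    [[-8, 0, 0], 0],
    [[-6, 0, 0], 0],
    [[-4, 0, 0], 0],
    [[-2, 0, 0], 0],
    [[0, 0, 0], 0]
  ]
}}

```text
time_s: 59.65
tcp_pos: [0.585, 0.0958, 0.0697]
eef_rot: [-180.0, 0.0, -175.0]
contact_force: [-1.6, 0.6, -0.4]
gripper_width: 0.0005
```

Request:
{"name": "step_arm", "arguments": {
  "commands": [
    [[-3, 0, 0], 0],
    [[-3, 0, 0], 0],
    [[-2, 0, 0], 0],
    [[-1, 0, 0], 0],
    [[-1, 0, 0], 0],
    [[0, 0, 0], 0]
  ]
}}

```text
time_s: 60.4
tcp_pos: [0.5947, 0.0967, 0.0697]
eef_rot: [-180.0, 0.0, -175.0]
contact_force: [-1.7, -1.7, 0.1]
gripper_width: 0.0005
```

Request:
{"name": "step_arm", "arguments": {
  "commands": [
    [[-1, 0, 0], 0],
    [[-1, 0, 0], 0],
    [[0, 0, 0], 0]
  ]
}}

```text
time_s: 60.78
tcp_pos: [0.5957, 0.0968, 0.0696]
eef_rot: [-180.0, -0.1, -175.0]
contact_force: [-6.2, -0.0, 3.8]
gripper_width: 0.0009
```

Request:
{"name": "step_arm", "arguments": {
  "commands": [
    [[-1, 0, 0], 0],
    [[-0.5, 0, 0], 0],
    [[0, 0, 0], 0]
  ]
}}

```text
time_s: 61.15
tcp_pos: [0.5958, 0.0967, 0.0696]
eef_rot: [-180.0, -0.2, -175.0]
contact_force: [-12.5, 0.1, 7.8]
gripper_width: 0.0005
```

Request:
{"name": "step_arm", "arguments": {
  "commands": [
    [[10, 0, 0], 0],
    [[25, 0, 0], 0],
    [[30, 0, -20], 0],
    [[20, 0, -50], 0],
    [[0, 0, -50], 0],
    [[0, 0, -50], 0],
    [[-50, 0, -30], 0],
    [[-50, 0, 0], 0],
    [[0, 0, 0], 0],
    [[0, 0, 0], 0]
  ]
}}

```text
time_s: 62.4
tcp_pos: [0.613, 0.0984, 0.2692]
eef_rot: [-180.0, -0.0, -175.0]
contact_force: [0.5, -0.2, 0.4]
gripper_width: 0.0007
```

```bash
python3 - <<'E'
from h import *
wcap('w24'); cap('side','side24'); cap('scene','scene24'); print(r.get_state()['tcp_pos'])
s=wpts('w24').reshape(-1,3); s=s[~np.isnan(s[:,0])]; q=uv(s)
k=(abs(s[:,2]-.08)<.003)&(q[:,0]>.58)&(q[:,0]<.64)&(q[:,1]>-.07)&(q[:,1]<.3); print(k.sum(),np.percentile(q[k,0],[2,50,98]))
k=(abs(s[:,2]-.128)<.003)&(q[:,0]>.58)&(q[:,0]<.8)&(q[:,1]>-.1)&(q[:,1]<.4); print(np.percentile(q[k,0],[1,50]))
s=pts(load('side24')).reshape(-1,3); s=s[~np.isnan(s[:,0])]; q=uv(s)
k=(s[:,2]>.02)&(s[:,2]<.05)&(q[:,0]>.5)&(q[:,0]<.66)&(q[:,1]>-.05)&(q[:,1]<.3); print(k.sum(),np.percentile(q[k,0],[10,50,90]))
k=(s[:,2]>.09)&(s[:,2]<.12)&(q[:,0]>.5)&(q[:,0]<.66)&(q[:,1]>-.05)&(q[:,1]<.3); print(k.sum(),np.percentile(q[k,0],[10,50,90]))
E
```

```text
[0.61245257 0.09848748 0.27019225]
349 [0.61251481 0.61532854 0.62921417]
[0.62517384 0.64444233]
601 [0.60874587 0.61235896 0.61596226]
789 [0.60906115 0.6238003  0.65013205]
```

View pics/w24.png

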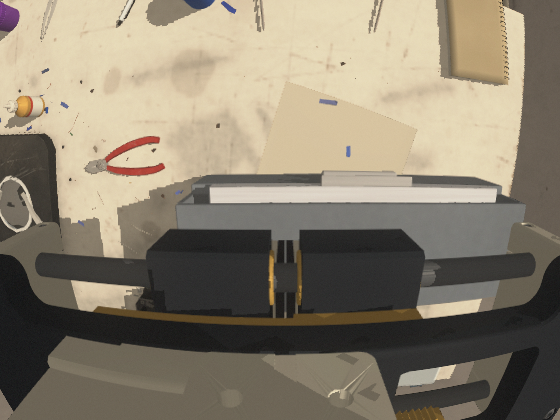

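View pics/scene24.png

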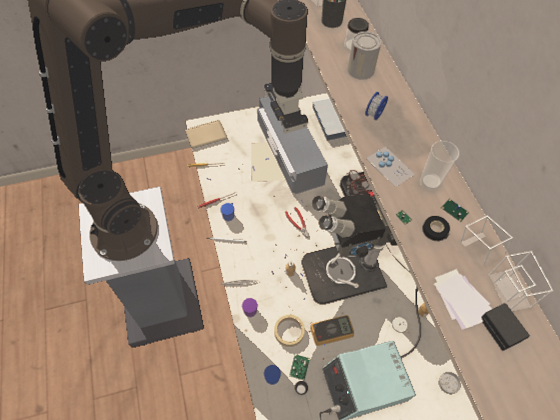

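```bash
python3 - <<'E'
from h import *
print(r.get_state()['contact_force'], close_job())
E
```

```text
the job is handed in; nothing more can be done
[ 0.17144601 -0.55809482 -0.00784941] None
```

The job is finished and handed in at about 62 s. All four orange jars are in wells 4, 3, 2 and 1, the lid is shut, the stay is down and the drawer is home. `close_job()` gave no verdict, so this rests on my own measurements.

- **Jars:** with the lid still open, all four stood upright with their tops at 67 mm, as they should on the well floor. The jar in well 2 ended about 8 mm off centre after the jar in well 1 went in, but still inside its own well and at least 66 mm from its neighbours. I could not see the jars again once the lid was shut.
- **Stay lifted:** the first lift measured only about 0.53–0.57 rad, so I pinched the tab again and took it to about 0.7 rad before moving the lid. This drew the drawer about 5 mm further out.
- **Lid shut:** I lowered it slowly and pressed it with about 15 N at the end. Its top measured flat at 102 mm, as expected when shut.
- **Stay pushed down:** the tab top measured 115–116 mm and the end post 112 mm, both matching the down position.
- **Drawer home:** I pushed on the front panel to the right of the pull, because the gripper body would have caught the cabinet top at the pull itself. The panel stopped against the cabinet at about 12 N, with its front face where it should be when home (u = 0.6125 m).
- **Bystanders:** none looked moved in the last pictures, and the robot was clear of everything.
- **Disagreement:** the side camera placed the jars about 5 mm nearer the robot than the wrist camera did. I used the wrist camera throughout, and the grasps and placings came out right.

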